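# Square a reglued picture frame in the corner jig and clamp it

## Task

The reglued picture frame lies loose on the corner jig on the office desk. Push it square into the jig's corner, flat on the bed and flush along both fences, then turn the clamp's round knob clockwise until its clutch slips for the first time and stop there, leaving the frame clamped. Do not disturb the mug, the stapler or the glue bottle.

Things in the scene. Friction and masses are not known exactly. Their poses are not given: they have to be found in the camera images.
- jig: Corner jig fixed to the desk. Origin at desk level, x away from the robot, y left, z up. Plywood bed 10 mm thick, x -155 to 105, y -180 to 120 mm. Aluminium fences 14 mm thick, 24 mm high above the bed: far fence, face at x = 70 mm (y -90 to 104); left fence, face at y = 90 mm (x -64 to 70). A steel clamp arm reaches in over the corner, 40 to 52 mm above the desk. Placed and turned anew each time.
- fence_corner (a point): The point on the bed where the two fence faces meet: (70, 90, 10) mm in the jig's axes. It has the jig's axes.
- frame: Dark wooden mitred picture frame lying face up on the bed: 120 mm along its x, 160 mm along its y, 18 mm thick, moulding 26 mm wide, about 0.3 kg. Origin at the centre of its underside. When home its axes are parallel to the jig's and its origin is at (10, 10, 10) mm in the jig's axes. It starts 30 to 60 mm short of that in jig x and y, turned up to 0.25 rad.
- frame_corner (a point): Frame corner that belongs in the fence corner: (60, 80, 9) mm in the frame's axes.
- frame_right (a point): The other corner of the frame's far edge: (60, -80, 9) mm in the frame's axes.
- frame_near (a point): The other corner of the frame's left edge: (-60, 80, 9) mm in the frame's axes.
- knob_grip (a point): On the vertical axis of the clamp's knob, at the height to grip it: 81.5 mm above the desk, at (55, 75) mm in the jig's axes. The knob is a black knurled cylinder, 38 mm in diameter, from 58.5 to 94.5 mm above the desk, with a white line on top; nothing near is higher. Grip it from above at any yaw. It stays at its height as it turns.
- collar (a joint): Turn (rad) of the clamp's screw, seen as the steel collar under the knob (52 mm wide, 6 mm thick, black index marks); grows clockwise seen from above. Each rad lowers the rubber foot under the clamp arm (20 mm disc) by 2.5 mm; it touches the seated frame at about 2.8 rad. Starts between 0.7 and 1.9 rad, foot 2 to 5 mm clear above the frame. Stays where it is left (friction 0.035 N m).
- knob (a joint): Turn (rad) of the knob relative to the collar, i.e. how far the drag clutch has slipped: 0 at the start and while both turn together, growing clockwise. With the foot tight (about 12 N) and 0.065 N m on the knob, the collar stands still and only the knob turns. 0.05 to 0.8 rad in all is a first slip; more is overwinding. Turning back does not undo it.
- foot: The clamp's rubber foot, a 20 mm disc 5 mm thick under the clamp arm, on the axis of the knob; it only moves up and down. Origin at the centre of its underside.
- mug: White ceramic mug, 80 mm in diameter, 95 mm tall, left of the jig; origin under its centre. Leave alone.
- stapler: Grey and black desk stapler, 150 x 36 x 48 mm, right of the jig; origin under its centre. Leave alone.
- glue_bottle: Small white glue bottle, 44 mm in diameter, 120 mm tall, left of the jig; origin under its centre. Leave alone.
Mind the look-alikes: they are no part of the job. Of the things that look like the frame, the middle-sized one is meant.

How it is judged (in metres and radians):
On the way, in this order (a step that is already met when the one before it is completed fails the run):
1. the frame lies square and flush along both fences (x of each of frame_corner, frame_right in the frame of jig above 0.0678 m and y of each of frame_corner, frame_near in the frame of jig above 0.0878 m and z of frame in the frame of jig below 0.0125 m and angle between frame's own z axis and vertical below 0.03 rad), for 0.2 s.
2. the clutch has slipped with the frame home under the foot (all of step 1 and value of joint knob above 0.05 rad and value of joint collar above 2.6 rad), for 0.1 s.
At the end, for the whole second after the job is handed in: The frame lies flat on the bed with both ends of its far edge within about 2 mm of the far fence and both ends of its left edge within about 2 mm of the left fence, at rest; the knob's clutch has slipped by 0.05 to 0.8 rad and the foot still presses on the frame with more than 3 N (all of step 2 and value of joint knob below 0.8 rad and contact force between foot and frame above 3 N and linear speed of frame below 0.01 m/s); the robot touches nothing.
It fails at once if the clutch is wound on past its first slip (more than 0.8 rad) (value of joint knob above 0.8 rad).
It fails at once if the mug is knocked: moved more than 25 mm or tipped (distance of mug from where it was at the start of the episode above 0.025 m or angle between mug's own z axis and vertical above 0.35 rad).
It fails at once if the stapler is knocked: moved more than 25 mm or tipped (distance of stapler from where it was at the start of the episode above 0.025 m or angle between stapler's own z axis and vertical above 0.35 rad).
It fails at once if the glue bottle is knocked: moved more than 25 mm or tipped (distance of glue_bottle from where it was at the start of the episode above 0.025 m or angle between glue_bottle's own z axis and vertical above 0.35 rad).
It also fails if it takes over 72 s, if anything falls off the work surface, if the arm or the gripper's body presses on something with over 40 N, if the wrist force passes 120 N, or if a joint passes its speed limit or range.

## Robot

A 7-joint arm with a two-finger parallel gripper is mounted at the origin on the work surface. World frame = base frame: x ahead of the robot, y to its left, z up, the work surface at z = 0. Lengths are in mm, angles in rad, forces in N, time in s.
With the tool pointing down it reaches from about 400 to 875 mm from the base axis. Payload 4.4 kg.
Tool frame: the origin (TCP) lies midway between the tips of the shut fingers; the grasp point (between the pads) lies 19 mm behind it; x points along the fingers, z is the direction in which the jaws open and shut, and the axes are right-handed (so a half turn about x gives the same grasp; the last joint's range is limited). The gripper opens to 85 mm and grips with 20 to 120 N. Pads are 22 mm wide; open, the fingers measure 114 mm over their backs; the gripper's body (76 mm by 85 mm) begins 54 mm behind the grasp point. The pads swing forward as they close: fully open they stand 13 mm farther back than shut.
Start: joints at [-1.264, 0.628, 0.038, 1.517, -0.027, 0.996, -0.02], TCP at [236.723, 605.376, 231.313] pointing down, gripper open.
Joint ranges: [-3.06, 3.06], [-0.37, 2.12], [-1.25, 1.32], [0.18, 2.47], [-1.1, 4.24], [0.23, 1.98], [-2.94, 2.94]. Speed limits (rad/s): [2.57, 2.57, 3.14, 3.14, 3.14, 3.14, 3.14].

## Interface

Orientations are given as [roll, pitch, yaw] about the fixed x, y, z axes, in that order (R = Rz(yaw) Ry(pitch) Rx(roll)).
In Python, from cell import ctrl gives the robot as it stands. The module is installed in compiled form; this text tells all that it offers.
- The arm moves only by the tool servo_tool, never from a script. Its argument "rows" is a list of rows, each an object of numbers: "dx", "dy", "dz": the shift along the tool's x, y, z in units of 750 mm (1.0 is 750 mm); "wx", "wy", "wz": the turn, a rotation vector about the tool's x, y, z in units of 6 degrees (1.0 is 6 degrees); "fingers": the closure, from 0 (fully open) to 1 (shut). In form: [{"dx": .., "dy": .., "dz": .., "wx": .., "wy": .., "wz": .., "fingers": ..}, ...]. A call has 1 to 5 rows; each row shifts and turns the commanded pose from where the row before left it, along the tool's axes as they then stand; what a row does not reach is not made up. A row lasts 1/8 s, in which the tool goes at most 62.5 mm and 10.7 degrees, less where a joint would pass 70% of its speed; a pose out of reach is approached as far as the arm can. A call with a number of a shift or a turn outside -1 to 1 is refused whole. A call with a gripper value outside its range is refused whole. The fingers move at their own pace and stop on an object; the grip force is fixed at half the most. Time passes only in rows, so rows that do not move let the fingers close. It gives the time, the measured TCP pose, the force and the opening at its end, in the units of the state.
- ctrl.read_state(): the state, without advancing time (a new reading comes with each control period).
- ctrl.get_image(name): name is "scene" or "top" or "wrist"; returns the picture (480x640x3 uint8, red, green, blue); there is no depth.
- ctrl.camera_info(name): a dict with "fovy" (degrees; the focal length in pixels is half the picture's height over the tangent of half this angle, whatever the lens; pixels are square), "cx", "cy" (the principal point, pixels), "k1" (the pictures are not rectified: a ray, as slopes to the right and down, at radius r is drawn at 1 + k1 r^2 times it, then the intrinsics apply), "R" (3x3) and "t" (3): a world point X has camera coordinates R X + t. Camera axes: x right, y down, z forward; pixel columns grow to the right and rows downward; lengths in mm; the calibration is good to about 2 mm. A picture is of the moment at which its call begins: read the wrist's pose just before it. camera_info takes no time and is no camera call; for the wrist camera it gives the pose at the moment of the call.
- ctrl.finish_job(): hands the job in, once; it reports no verdict.
Trained networks look in the newest picture that a camera, given by its name, has taken for a name from the list of things; names that differ only in an ending like _2 or _b are one class to them, and where a whole thing is asked for, a point or a joint stands for the part that bears it (a point fixed in the world has none). Each returns a list of dicts, best first, with "conf" (0 to 1); they miss things now and then, are a little off and sometimes report something else, mostly with a low value. They report only what shows in the picture. A call takes as long as a camera call. They do not tell look-alikes from the thing itself.
- ctrl.search_frame(label, camera): "extent" ([centre column, centre row, width, height] in pixels, round what is visible of it).
- ctrl.silhouettes(label, camera): "region" (480x640 bool, what is visible of it) and "extent" ([centre column, centre row, width, height] in pixels, round what is visible of it).
- ctrl.mark_of(label, camera): "point" ([column, row] in pixels: a listed point, or the origin of a listed thing).
The state is a dict: "clock": time; "qpos": joint angles; "qd": joint speeds; "tau": joint torques, N m; "eef_pos": TCP position; "tool_rot": TCP orientation; "force": force on the tool from outside, world axes, zero at the start; "torque": the same for the moment, N m; "width": finger opening in mm.
Only numpy, scipy, OpenCV 4.12 (cv2) and the standard library are available. Lean on these libraries where they do the work, as an engineer would, in place of code of your own. Each camera call takes 0.05 s, during which the arm holds its last target.

## Working session

There is one attempt and no reset: what is moved stays moved. The work goes in short steps, Python scripts to look and compute and a tool call to move; the robot and the scene stay as the last step left them, time stands still between calls to the robot, and variables do not carry over. Pictures are saved under pics/ and viewed, and the job is handed in when it is done.

Besides the shell and the picture viewer there is one more tool, called after "Request:" in YAML: its name, and indented under it one key for each argument. servo_tool: Moves the arm, as the interface text tells. Its arguments: {"type":"object","properties":{"rows":{"type":"array"}},"required":["rows"]}

```bash
mkdir -p pics; cat > h.py <<'E'
import numpy as np, cv2
from cell import ctrl
def save(n,f):
    im=ctrl.get_image(n); cv2.imwrite('pics/'+f,im[:,:,::-1]); return im
E
python3 - <<'E'
from h import *
print(ctrl.read_state())
for n in ['scene','top','wrist']:
    save(n,n+'0.png'); print(n,ctrl.camera_info(n))
E
```

```text
{'clock': 0.0, 'qpos': array([-1.26377741,  0.62932107,  0.03844235,  1.51835408, -0.02698892,
        0.99631847, -0.0200297 ]), 'qd': array([-5.52329591e-04, -2.41480036e-04, -7.93837950e-04,  3.94953781e-04,
        6.12650378e-04, -4.61799215e-04, -6.24082673e-05]), 'tau': array([ 3.31291776e-04, -5.63402796e+01,  1.22558031e+00, -1.93439358e+01,
        1.08412243e-02,  1.05914733e-02,  3.62030939e-07]), 'eef_pos': array([236.50679917, 604.77797358, 230.40980059]), 'tool_rot': array([-3.12406573,  1.56891338, -1.92611199]), 'force': array([ 0.64218259,  0.57118198, -0.22716987]), 'torque': array([ 0.01213033, -0.03637976, -0.04662977]), 'width': 85.1252843345182}
scene {'fovy': 47.50988528833791, 'cx': 322.0121440834962, 'cy': 246.8197956927693, 'k1': -0.049797695653583524, 'R': array([[-0.80619753,  0.59164076,  0.00260032],
       [ 0.50577468,  0.69145948, -0.51582533],
       [-0.30698131, -0.41454193, -0.85668983]]), 't': array([ 449.35542307, -220.33234398, 1595.9242359 ])}
top {'fovy': 42.79407011484571, 'cx': 318.0448570216444, 'cy': 245.65708297633623, 'k1': -0.04262057270101887, 'R': array([[-0.00134772, -0.99989593, -0.01436341],
       [-0.9948905 ,  0.0027907 , -0.10092131],
       [ 0.10095089,  0.01415401, -0.99479072]]), 't': array([  -8.44491911,  555.44779649, 1482.58600607])}
wrist {'fovy': 65.7906208108939, 'cx': 320.14563290058595, 'cy': 234.00746600953212, 'k1': 0.003945688614696529, 'R': array([[ 3.63078634e-01,  9.31758495e-01, -1.14189964e-04],
       [ 8.97546886e-01, -3.49714476e-01,  2.68531883e-01],
       [ 2.50166929e-01, -9.76006801e-02, -9.63270790e-01]]), 't': array([-650.40777744,  -34.81717215,  377.71272614])}
```

View pics/top0.png

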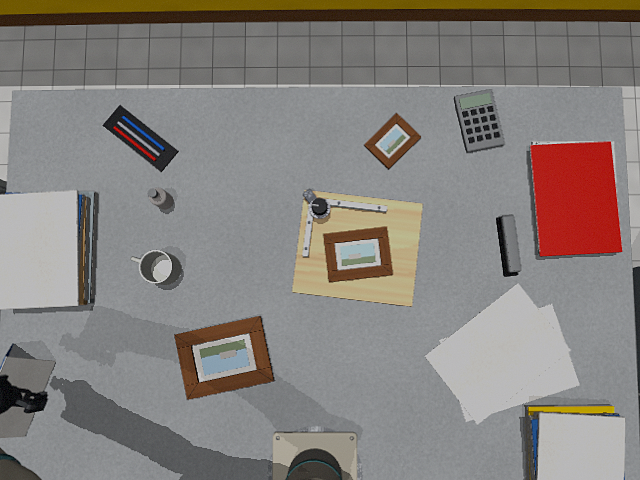

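View pics/scene0.png

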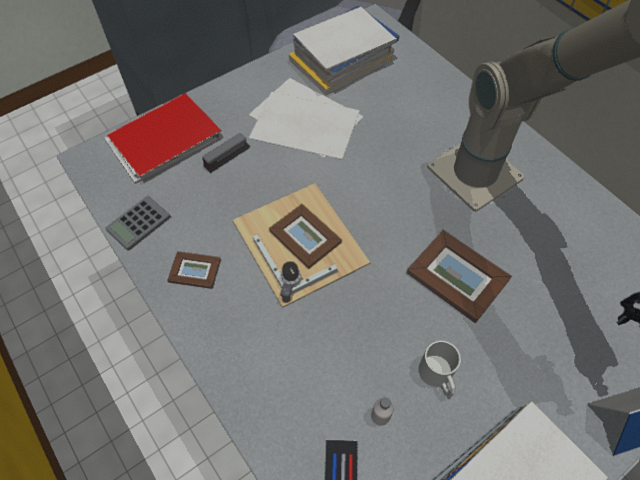

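```bash
python3 - <<'E'
from h import *
for l in ['frame','jig','knob']:
    for r in ctrl.search_frame(l,'top'): print(l,r)
for l in ['fence_corner','frame_corner','frame_right','frame_near','knob_grip','jig','frame']:
    for r in ctrl.mark_of(l,'top')[:4]: print(l,r)
E
```

```text
frame {'extent': [358.5, 252.9, 70.7, 55.6], 'conf': 0.88}
frame {'extent': [391.1, 140.9, 57.8, 55.8], 'conf': 0.78}
frame {'extent': [223.3, 358.4, 104.4, 84.9], 'conf': 0.75}
frame {'extent': [357.7, 247.0, 123.0, 116.7], 'conf': 0.38}
jig {'extent': [358.6, 247.1, 125.2, 118.1], 'conf': 0.91}
knob {'extent': [319.9, 207.7, 15.1, 18.5], 'conf': 0.5}
fence_corner {'point': [315.3, 203.5], 'conf': 0.78}
frame_corner {'point': [363.9, 144.9], 'conf': 0.9}
frame_corner {'point': [276.0, 378.9], 'conf': 0.88}
frame_corner {'point': [323.9, 232.8], 'conf': 0.64}
frame_right {'point': [394.9, 108.8], 'conf': 0.76}
frame_right {'point': [186.9, 399.0], 'conf': 0.72}
frame_right {'point': [345.3, 231.2], 'conf': 0.68}
frame_right {'point': [386.8, 225.5], 'conf': 0.62}
frame_near {'point': [387.1, 170.2], 'conf': 0.71}
frame_near {'point': [327.0, 282.9], 'conf': 0.7}
frame_near {'point': [254.9, 315.4], 'conf': 0.65}
knob_grip {'point': [319.8, 203.5], 'conf': 0.71}
jig {'point': [350.3, 235.0], 'conf': 0.73}
frame {'point': [354.5, 253.0], 'conf': 0.92}
frame {'point': [391.2, 143.0], 'conf': 0.85}
frame {'point': [225.1, 354.3], 'conf': 0.83}
```

Look-alike frames in the top view: large at (223,358), small at (391,141), middle-sized at (358,253). The last is middle-sized and lies on the jig bed, so it is the one meant. I'll confirm it in a crop.

```bash
cat >> h.py <<'E'
def proj(n,X,ci=None):
    ci=ci or ctrl.camera_info(n); X=np.atleast_2d(X)
    c=X@ci['R'].T+ci['t']; s=c[:,:2]/c[:,2:]; r2=(s**2).sum(1,keepdims=True)
    f=240/np.tan(np.radians(ci['fovy']/2))
    return s*(1+ci['k1']*r2)*f+[ci['cx'],ci['cy']]
def unproj(n,p,z,ci=None):
    ci=ci or ctrl.camera_info(n); p=np.atleast_2d(np.array(p,float))
    f=240/np.tan(np.radians(ci['fovy']/2)); d=(p-[ci['cx'],ci['cy']])/f; s=d.copy()
    for _ in range(20): s=d/(1+ci['k1']*(s**2).sum(1,keepdims=True))
    v=np.c_[s,np.ones(len(s))]@ci['R']; o=-ci['R'].T@ci['t']
    return o+v*((z-o[2])/v[:,2])[:,None]
def T2(x,y,a):
    c,s=np.cos(a),np.sin(a); return lambda P:np.c_[np.atleast_2d(P)[:,:2]@np.array([[c,s],[-s,c]])+[x,y],np.atleast_2d(P)[:,2]]
E
python3 - <<'E'
from h import *
im=cv2.imread('pics/top0.png')
cv2.imwrite('pics/crop0.png',cv2.resize(im[180:315,285:430],None,fx=5,fy=4.4*5/4.4,interpolation=cv2.INTER_CUBIC)[:600])
# jig from bed corners
q=unproj('top',[(306,190),(422,203),(412,306),(293,292)],10); print(q)
print(unproj('top',[(324,232.8),(386.8,226),(327,283)],28))
print('mug',unproj('top',[(160,267)],0),'glue',unproj('top',[(160,200)],20),'st',unproj('top',[(510,245)],48), 'large', unproj('top',[(225,354)],10))
E
```

```text
[[ 698.36632805   20.83528443   10.        ]
 [ 664.19489217 -270.55714605   10.        ]
 [ 406.8400366  -241.16463552   10.        ]
 [ 441.95340373   52.9112567    10.        ]]
[[ 587.32951313  -24.35851237   28.        ]
 [ 603.79556111 -179.63336919   28.        ]
 [ 463.36976565  -31.42502682   28.        ]]
mug [[505.3286032 389.2112268   0.       ]] glue [[672.80942483 387.99498107  20.        ]] st [[ 553.70035596 -476.97518647   48.        ]] large [[289.69858262 220.20149902  10.        ]]
```

View pics/crop0.png

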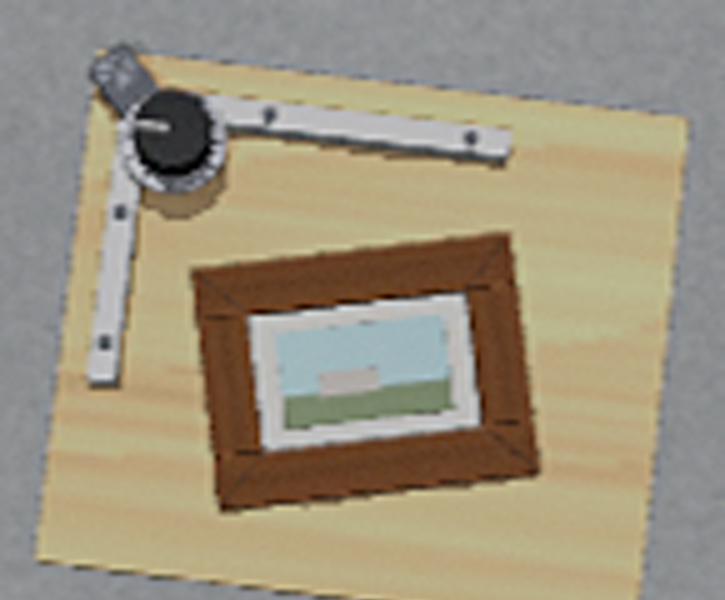

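The crop confirms it: the middle frame on the bed has corners at about (323,234), (387,227), (393,275) and (329,282), and the knob is at about (320,207). Next I'll plan the move above the jig.

```bash
cat >> h.py <<'E'
from scipy.spatial.transform import Rotation as Ro
def Rt(rpy=None):
    rpy=ctrl.read_state()['tool_rot'] if rpy is None else rpy
    return Ro.from_euler('xyz',rpy).as_matrix()
def Rdown(phi):
    c,s=np.cos(phi),np.sin(phi); return np.array([[0,-s,c],[0,c,s],[-1,0,0.]])
def plan(pos,phi=None,vmax=60,amax=6):
    """rows to go straight to pos (mm), final jaw direction phi"""
    s=ctrl.read_state(); R=Rt(); p=s['eef_pos']; pos=np.array(pos,float)
    Rg=R if phi is None else Rdown(phi)
    w=Ro.from_matrix(R.T@Rg).as_rotvec(degrees=True)
    n=max(1,int(np.ceil(np.linalg.norm(pos-p)/vmax)),int(np.ceil(np.linalg.norm(w)/amax)))
    st=(pos-p)/n; print('rows',n,'from',p.round(1),'wrot deg',w.round(2))
    for i in range(n):
        Ri=R@Ro.from_rotvec(w*i/n,degrees=True).as_matrix()
        d=Ri.T@st/750; print((i+1),'d',d.round(4),'w',(w/n/6).round(3))
def st():
    s=ctrl.read_state(); R=Rt()
    print('t',round(s['clock'],2),'p',s['eef_pos'].round(1),'phi',round(float(np.arctan2(R[1,2],R[0,2])),4),'down',R[:,0].round(3),'F',s['force'].round(1),'M',s['torque'].round(3),'w',round(s['width'],1),'q',s['qpos'].round(2))
E
python3 - <<'E'
from h import *
st(); print(Rt().round(3)); plan([500,-100,290])
E
```

```text
t 0.65 p [236.7 605.4 231.3] phi 1.1979 down [-0.  0. -1.] F [-0.1 -0.4  0.1] M [0.031 0.007 0.028] w 85.1 q [-1.26  0.63  0.04  1.52 -0.03  1.   -0.02]
[[-0.    -0.931  0.364]
 [ 0.     0.364  0.931]
 [-1.     0.     0.   ]]
rows 13 from [236.7 605.4 231.3] wrot deg [0. 0. 0.]
1 d [-0.006  -0.0515 -0.0575] w [0. 0. 0.]
2 d [-0.006  -0.0515 -0.0575] w [0. 0. 0.]
3 d [-0.006  -0.0515 -0.0575] w [0. 0. 0.]
4 d [-0.006  -0.0515 -0.0575] w [0. 0. 0.]
5 d [-0.006  -0.0515 -0.0575] w [0. 0. 0.]
6 d [-0.006  -0.0515 -0.0575] w [0. 0. 0.]
7 d [-0.006  -0.0515 -0.0575] w [0. 0. 0.]
8 d [-0.006  -0.0515 -0.0575] w [0. 0. 0.]
9 d [-0.006  -0.0515 -0.0575] w [0. 0. 0.]
10 d [-0.006  -0.0515 -0.0575] w [0. 0. 0.]
11 d [-0.006  -0.0515 -0.0575] w [0. 0. 0.]
12 d [-0.006  -0.0515 -0.0575] w [0. 0. 0.]
13 d [-0.006  -0.0515 -0.0575] w [0. 0. 0.]
```

Request:
servo_tool:
  rows:
    - {"dx":-0.006,"dy":-0.0515,"dz":-0.0575,"fingers":1}
    - {"dx":-0.006,"dy":-0.0515,"dz":-0.0575,"fingers":1}
    - {"dx":-0.006,"dy":-0.0515,"dz":-0.0575,"fingers":1}
    - {"dx":-0.006,"dy":-0.0515,"dz":-0.0575,"fingers":1}
    - {"dx":-0.006,"dy":-0.0515,"dz":-0.0575,"fingers":1}

```text
schema error: expected keys dx, dy, dz, wx, wy, wz, fingers
```

Request:
servo_tool:
  rows:
    - {"dx":-0.006,"dy":-0.0515,"dz":-0.0575,"fingers":1}
    - {"dx":-0.006,"dy":-0.0515,"dz":-0.0575,"fingers":1}
    - {"dx":-0.006,"dy":-0.0515,"dz":-0.0575,"fingers":1}
    - {"dx":-0.006,"dy":-0.0515,"dz":-0.0575,"fingers":1}
    - {"dx":-0.006,"dy":-0.0515,"dz":-0.0575,"fingers":1}

```text
schema error: expected keys dx, dy, dz, wx, wy, wz, fingers
```

Request:
servo_tool:
  rows:
    - {"dx":-0.006,"dy":-0.0515,"dz":-0.0575,"fingers":1}
    - {"dx":-0.006,"dy":-0.0515,"dz":-0.0575,"fingers":1}
    - {"dx":-0.006,"dy":-0.0515,"dz":-0.0575,"fingers":1}
    - {"fingers":1}
    - {"fingers":1}

```text
schema error: expected keys dx, dy, dz, wx, wy, wz, fingers
```

```bash
python3 - <<'E'
from h import *
st(); save('wrist','w1.png'); st()
import json
ci=ctrl.camera_info('wrist'); print(-ci['R'].T@ci['t'])
np.savez('w1.npz',**ci)
E
```

```text
t 0.65 p [236.7 605.4 231.3] phi 1.1979 down [-0.  0. -1.] F [-0.1 -0.4  0.1] M [0.031 0.007 0.028] w 85.1 q [-1.26  0.63  0.04  1.52 -0.03  1.   -0.02]
t 0.7 p [236.7 605.4 231.3] phi 1.198 down [-0.  0. -1.] F [-0.3  0.4 -0.4] M [-0.019 -0.024  0.004] w 85.5 q [-1.26  0.63  0.04  1.52 -0.03  1.   -0.02]
[173.01660991 630.9615674  373.85531973]
```

View pics/w1.png

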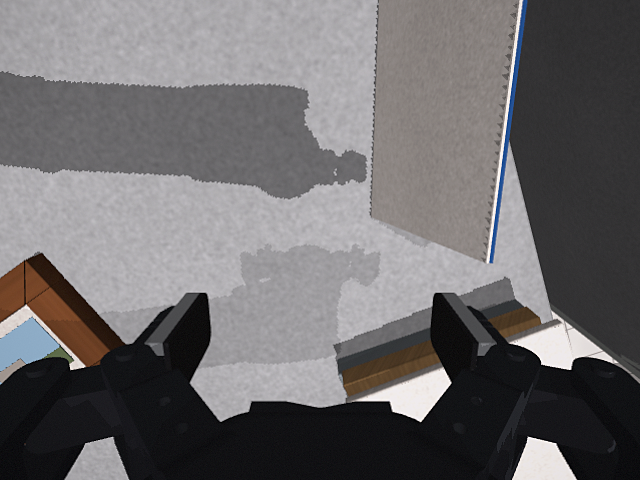

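```bash
python3 - <<'E'
from h import *
plan([610,-100,290])
E
```

```text
rows 14 from [236.7 605.4 231.3] wrot deg [0. 0. 0.]
1 d [-0.0056 -0.0576 -0.0496] w [0. 0. 0.]
2 d [-0.0056 -0.0576 -0.0496] w [0. 0. 0.]
3 d [-0.0056 -0.0576 -0.0496] w [0. 0. 0.]
4 d [-0.0056 -0.0576 -0.0496] w [0. 0. 0.]
5 d [-0.0056 -0.0576 -0.0496] w [0. 0. 0.]
6 d [-0.0056 -0.0576 -0.0496] w [0. 0. 0.]
7 d [-0.0056 -0.0576 -0.0496] w [0. 0. 0.]
8 d [-0.0056 -0.0576 -0.0496] w [0. 0. 0.]
9 d [-0.0056 -0.0576 -0.0496] w [0. 0. 0.]
10 d [-0.0056 -0.0576 -0.0496] w [0. 0. 0.]
11 d [-0.0056 -0.0576 -0.0496] w [0. 0. 0.]
12 d [-0.0056 -0.0576 -0.0496] w [0. 0. 0.]
13 d [-0.0056 -0.0576 -0.0496] w [0. 0. 0.]
14 d [-0.0056 -0.0576 -0.0496] w [0. 0. 0.]
```

Request:
servo_tool:
  rows:
    - {"dx":-0.0056,"dy":-0.0576,"dz":-0.0496,"wx":0,"wy":0,"wz":0,"fingers":1}
    - {"dx":-0.0056,"dy":-0.0576,"dz":-0.0496,"wx":0,"wy":0,"wz":0,"fingers":1}
    - {"dx":-0.0056,"dy":-0.0576,"dz":-0.0496,"wx":0,"wy":0,"wz":0,"fingers":1}
    - {"dx":-0.0056,"dy":-0.0576,"dz":-0.0496,"wx":0,"wy":0,"wz":0,"fingers":1}
    - {"dx":-0.0056,"dy":-0.0576,"dz":-0.0496,"wx":0,"wy":0,"wz":0,"fingers":1}

```text
clock: 1.32
eef_pos: [371.0, 351.9, 252.7]
tool_rot: [-0.51, 1.57, 0.688]
force: [1.0, -0.1, 0.2]
width: -0.1
```

Request:
servo_tool:
  rows:
    - {"dx":-0.0056,"dy":-0.0576,"dz":-0.0496,"wx":0,"wy":0,"wz":0,"fingers":1}
    - {"dx":-0.0056,"dy":-0.0576,"dz":-0.0496,"wx":0,"wy":0,"wz":0,"fingers":1}
    - {"dx":-0.0056,"dy":-0.0576,"dz":-0.0496,"wx":0,"wy":0,"wz":0,"fingers":1}
    - {"dx":-0.0056,"dy":-0.0576,"dz":-0.0496,"wx":0,"wy":0,"wz":0,"fingers":1}
    - {"dx":-0.0056,"dy":-0.0576,"dz":-0.0496,"wx":0,"wy":0,"wz":0,"fingers":1}

```text
clock: 1.95
eef_pos: [504.4, 100.0, 273.8]
tool_rot: [-0.76, 1.57, 0.438]
force: [0.8, 1.7, 0.7]
width: -0.2
```

Request:
servo_tool:
  rows:
    - {"dx":-0.0056,"dy":-0.0576,"dz":-0.0496,"wx":0,"wy":0,"wz":0,"fingers":1}
    - {"dx":-0.0056,"dy":-0.0576,"dz":-0.0496,"wx":0,"wy":0,"wz":0,"fingers":1}
    - {"dx":-0.0056,"dy":-0.0576,"dz":-0.0496,"wx":0,"wy":0,"wz":0,"fingers":1}
    - {"dx":-0.0056,"dy":-0.0576,"dz":-0.0496,"wx":0,"wy":0,"wz":0,"fingers":1}
    - {"dx":0,"dy":0,"dz":0,"wx":0,"wy":0,"wz":0,"fingers":1}

```text
clock: 2.58
eef_pos: [611.2, -106.5, 290.1]
tool_rot: [-2.435, 1.567, -1.245]
force: [-1.2, -0.2, 0.2]
width: 0.0
```

```bash
python3 - <<'E'
from h import *
st(); ci=ctrl.camera_info('wrist'); save('wrist','w2.png'); st()
np.savez('w2.npz',**ci)
E
```

```text
t 2.58 p [ 611.2 -106.5  290.1] phi 1.1898 down [ 0.001 -0.004 -1.   ] F [-1.2 -0.2  0.2] M [0.056 0.057 0.034] w 0.0 q [ 0.03  0.53  0.15  1.53 -0.08  1.08  1.39]
t 2.62 p [ 610.4 -102.6  289.8] phi 1.1936 down [-0.    -0.001 -1.   ] F [0.  0.8 0.2] M [ 0.053 -0.024 -0.049] w -0.0 q [ 0.03  0.53  0.15  1.54 -0.08  1.08  1.39]
```

View pics/w2.png

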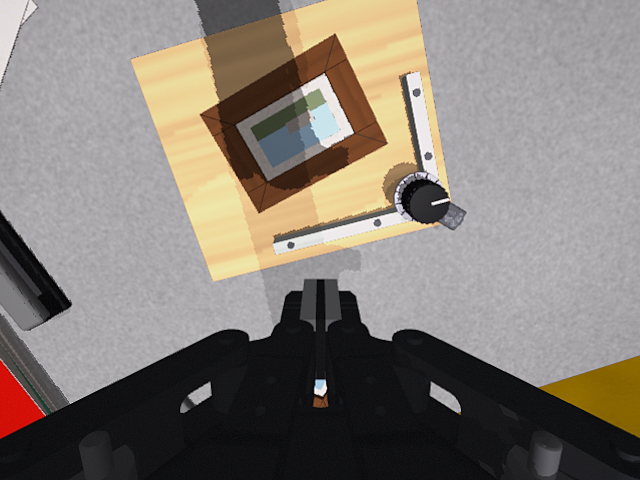

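```bash
python3 - <<'E'
from h import *
st(); ci=ctrl.camera_info('wrist'); im=save('wrist','w3.png'); st()
np.savez('w3.npz',**ci)
c=cv2.resize(im[0:300,120:500],None,fx=2.1,fy=2,interpolation=cv2.INTER_CUBIC)[:,:,::-1]
cv2.imwrite('pics/w3c.png',c)
for l in ['fence_corner','frame_corner','frame_right','frame_near','knob_grip','jig','frame']:
    for r in ctrl.mark_of(l,'wrist')[:2]: print(l,r)
E
```

```text
t 2.62 p [ 610.4 -102.6  289.8] phi 1.1936 down [-0.    -0.001 -1.   ] F [0.  0.8 0.2] M [ 0.053 -0.024 -0.049] w -0.0 q [ 0.03  0.53  0.15  1.54 -0.08  1.08  1.39]
t 2.67 p [ 610.1 -100.1  289.7] phi 1.1967 down [-0.001  0.001 -1.   ] F [-0.9  0.8 -0.2] M [ 0.061 -0.015  0.021] w -0.1 q [ 0.03  0.53  0.14  1.54 -0.08  1.08  1.39]
frame_corner {'point': [380.3, 145.0], 'conf': 0.92}
frame_corner {'point': [291.6, 128.3], 'conf': 0.5}
frame_right {'point': [328.7, 412.4], 'conf': 0.77}
frame_right {'point': [255.4, 212.1], 'conf': 0.62}
frame_near {'point': [329.8, 38.8], 'conf': 0.93}
frame_near {'point': [20.5, 264.6], 'conf': 0.37}
knob_grip {'point': [422.2, 203.4], 'conf': 0.73}
jig {'point': [331.3, 157.6], 'conf': 0.77}
frame {'point': [291.9, 129.6], 'conf': 0.74}
```

View pics/w3c.png

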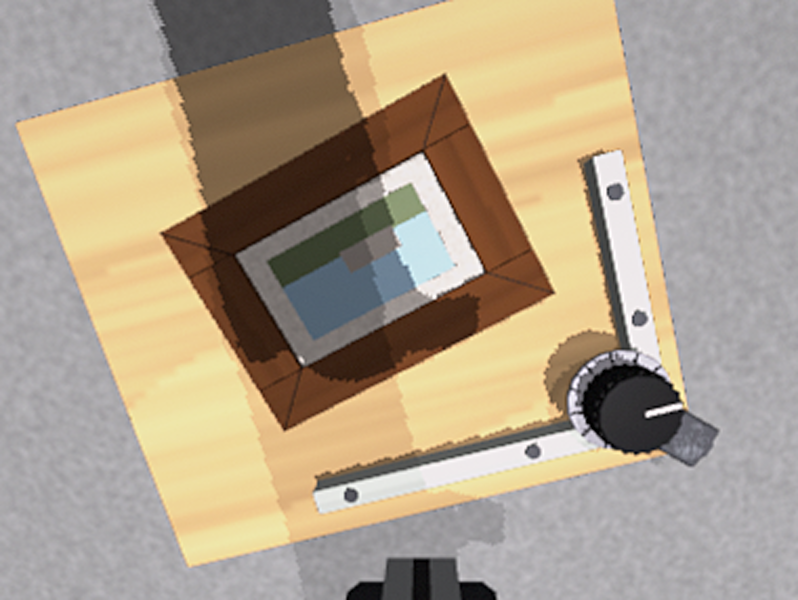

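```bash
python3 - <<'E'
from h import *
st(); ci=ctrl.camera_info('wrist'); im=save('wrist','w4.png'); st()
np.savez('w4.npz',**ci)
c=cv2.resize(im[0:300,120:500],None,fx=2.1,fy=2,interpolation=cv2.INTER_CUBIC)[:,:,::-1]
cv2.imwrite('pics/w4c.png',c)
E
```

```text
t 3.02 p [610.2 -98.9 290.3] phi 1.1995 down [ 0.  0. -1.] F [-0.4  0.3 -0.4] M [ 0.015  0.044 -0.087] w -0.1 q [ 0.03  0.53  0.14  1.54 -0.08  1.08  1.39]
t 3.08 p [610.2 -99.1 290.2] phi 1.1992 down [ 0.  0. -1.] F [ 0.3  0.7 -0.1] M [-0.009 -0.021 -0.008] w -0.1 q [ 0.03  0.53  0.14  1.54 -0.08  1.08  1.39]
```

View pics/w4c.png

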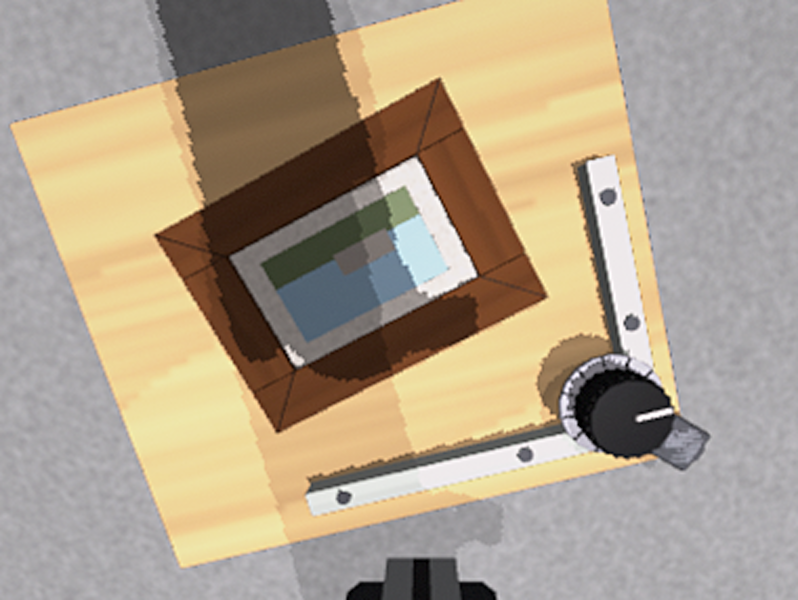

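```bash
cat > fit.py <<'E'
from h import *
from scipy.optimize import least_squares
ci=dict(np.load('w4.npz')); cr=lambda p: np.array(p,float)/[2.1,2]+[120,0]
def fit(M,px,x0):
    f=lambda v:(proj('w',T2(*v)(np.array(M,float)),ci)-px).ravel()
    r=least_squares(f,x0); print(r.x.round(4),'res',r.fun.round(2)); return r.x
J=fit([(-155,-180,10),(105,-180,10),(70,-90,34),(84,-90,34),(-64,90,34),(-64,104,34)],cr([(12,124),(182,568),(307,490),(314,515),(587,163),(614,157)]),[581,-83,-.12])
F=fit([(60,80,28),(60,-80,28),(-60,80,28),(-60,-80,28)],cr([(547,296),(278,432),(440,78),(155,236)]),[530,-100,.1])
c,s=np.cos(J[2]),np.sin(J[2]); d=F[:2]-J[:2]
print('frame in jig',c*d[0]+s*d[1],-s*d[0]+c*d[1],F[2]-J[2])
# top cross check
ct=ctrl.camera_info('top')
im=cv2.imread('pics/top0.png')
print(proj('top',T2(*J)([(-155,-180,10),(105,-180,10),(105,120,10),(-155,120,10),(55,75,94.5)]),ct).round(1))
print(proj('top',T2(*F)([(60,80,28),(60,-80,28),(-60,80,28),(-60,-80,28)]),ct).round(1))
print('knob wrist', proj('w',T2(*J)([(55,75,94.5)]),ci), 'knob world',T2(*J)([(55,75,81.5)]))
np.savez('pose.npz',J=J,F=F)
E
python3 fit.py
```

```text
[ 5.837023e+02 -7.796360e+01 -1.213000e-01] res [-0.98 -0.71 -0.55  0.75 -0.58  2.08 -0.41  0.97  0.65 -0.59  1.6  -1.31]
[ 5.37128e+02 -1.04933e+02  1.16600e-01] res [ 1.08  0.48 -0.3   1.11 -0.01 -0.83 -0.76 -0.37]
frame in jig -42.969901950523024 -32.40521535340231 0.2378183981668815
[[410.7 305.5]
 [421.5 202.2]
 [303.  188.4]
 [290.2 291. ]
 [317.8 204.3]]
[[321.6 232.8]
 [385.9 225.1]
 [327.4 281. ]
 [392.2 273.3]]
knob wrist [[422.20157331 210.103695  ]] knob world [[647.3707877  -10.16748236  81.5       ]]
```

Seen in the wrist crop: frame_right (252,216), frame_corner (380,148), frame_near (330,39), and knob top about (421,207). In the jig's axes the frame is at about (-43,-32), turned 0.24 rad. I'll go down beside the right edge first.

```bash
cat >> h.py <<'E'
J=np.array([582.4,-80.3,-0.121])
def jw(x,y,z): return T2(*J)([(x,y,z)])[0]
def wj(p):
    c,s=np.cos(J[2]),np.sin(J[2]); d=np.array(p)[:2]-J[:2]; return np.round([c*d[0]+s*d[1],-s*d[0]+c*d[1],p[2]],1)
E
python3 - <<'E'
from h import *
plan(jw(-60,-150,120),1.45)
print('jig x axis in tool', (Rdown(1.45).T@np.r_[np.cos(J[2]),np.sin(J[2]),0]).round(4),'y',(Rdown(1.45).T@np.r_[-np.sin(J[2]),np.cos(J[2]),0]).round(4))
E
```

```text
rows 4 from [610.2 -99.1 290.2] wrot deg [-1.437e+01  1.000e-02  0.000e+00]
1 d [ 0.0567  0.0179 -0.0509] w [-0.599  0.     0.   ]
2 d [ 0.0567  0.021  -0.0497] w [-0.599  0.     0.   ]
3 d [ 0.0567  0.0241 -0.0483] w [-0.599  0.     0.   ]
4 d [ 0.0567  0.0271 -0.0467] w [-0.599  0.     0.   ]
jig x axis in tool [ 0.e+00 -1.e+00 -2.e-04] y [ 0.e+00 -2.e-04  1.e+00]
```

Request:
servo_tool:
  rows:
    - {"dx":0.0567,"dy":0.0179,"dz":-0.0509,"wx":-0.6,"wy":0,"wz":0,"fingers":1}
    - {"dx":0.0567,"dy":0.021,"dz":-0.0497,"wx":-0.6,"wy":0,"wz":0,"fingers":1}
    - {"dx":0.0567,"dy":0.0241,"dz":-0.0483,"wx":-0.6,"wy":0,"wz":0,"fingers":1}
    - {"dx":0.0567,"dy":0.0271,"dz":-0.0467,"wx":-0.6,"wy":0,"wz":0,"fingers":1}
    - {"dx":0.06,"dy":0,"dz":0,"wx":0,"wy":0,"wz":0,"fingers":1}

```text
clock: 3.7
eef_pos: [502.3, -226.5, 74.4]
tool_rot: [3.055, 1.568, -1.784]
force: [0.8, -0.0, 1.3]
width: -0.3
```

Request:
servo_tool:
  rows:
    - {"dx":0,"dy":0,"dz":0,"wx":0,"wy":0,"wz":0,"fingers":1}
    - {"dx":0,"dy":0,"dz":0,"wx":0,"wy":0,"wz":0,"fingers":1}

```text
clock: 3.95
eef_pos: [506.2, -222.4, 76.3]
tool_rot: [-1.656, 1.569, -0.206]
force: [0.1, -0.5, 0.9]
width: 0.2
```

```bash
python3 - <<'E'
from h import *
st(); print(wj(ctrl.read_state()['eef_pos'])); save('scene','s1.png'); plan(jw(-60,-150,16),1.45)
cv2.imwrite('pics/s1c.png',cv2.resize(cv2.imread('pics/s1.png')[150:330,200:420],None,fx=3,fy=3))
E
```

```text
t 3.95 p [ 506.2 -222.4   76.3] phi 1.4505 down [ 0.002 -0.    -1.   ] F [ 0.1 -0.5  0.9] M [-0.017 -0.006  0.036] w 0.2 q [ 0.34  0.71  0.04  1.92 -0.06  0.51  1.87]
[ -58.5 -150.3   76.3]
rows 2 from [ 506.6 -222.5   76.8] wrot deg [ 0.04 -0.03  0.2 ]
1 d [0.0405 0.0014 0.0002] w [ 0.003 -0.003  0.016]
2 d [0.0405 0.0014 0.0002] w [ 0.003 -0.003  0.016]
```

View pics/s1c.png

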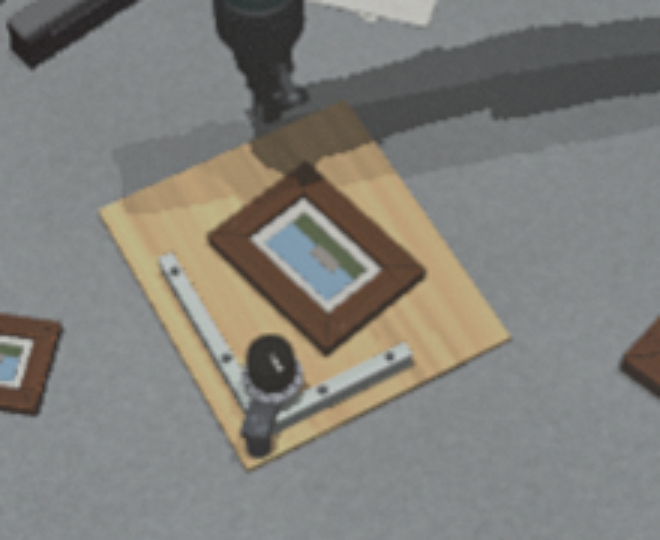

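Request:
servo_tool:
  rows:
    - {"dx":0.04,"dy":0,"dz":0,"wx":0,"wy":0,"wz":0,"fingers":1}
    - {"dx":0.04,"dy":0,"dz":0,"wx":0,"wy":0,"wz":0,"fingers":1}
    - {"dx":0,"dy":0,"dz":0,"wx":0,"wy":0,"wz":0,"fingers":1}
    - {"dx":0,"dy":0,"dz":0.012,"wx":0,"wy":0,"wz":0,"fingers":1}
    - {"dx":0,"dy":0,"dz":0.0,"wx":0,"wy":0,"wz":0,"fingers":1}

```text
clock: 4.62
eef_pos: [507.3, -212.6, 16.6]
tool_rot: [-1.474, 1.568, -0.023]
force: [0.4, -0.6, 0.2]
width: -0.0
```

```bash
python3 - <<'E'
from h import *
st(); print(wj(ctrl.read_state()['eef_pos']))
E
```

```text
t 4.62 p [ 507.3 -212.6   16.6] phi 1.4513 down [ 0.003 -0.    -1.   ] F [ 0.4 -0.6  0.2] M [-0.021 -0.018  0.043] w -0.0 q [ 0.33  0.81  0.03  1.95 -0.06  0.38  1.86]
[ -58.6 -140.4   16.6]
```

Request:
servo_tool:
  rows:
    - {"dx":0,"dy":0,"dz":0.008,"wx":0,"wy":0,"wz":0,"fingers":1}
    - {"dx":0,"dy":0,"dz":0.008,"wx":0,"wy":0,"wz":0,"fingers":1}
    - {"dx":0,"dy":0,"dz":0.008,"wx":0,"wy":0,"wz":0,"fingers":1}
    - {"dx":0,"dy":0,"dz":0.008,"wx":0,"wy":0,"wz":0,"fingers":1}
    - {"dx":0,"dy":0,"dz":0.008,"wx":0,"wy":0,"wz":0,"fingers":1}

```text
clock: 5.25
eef_pos: [509.4, -183.8, 15.0]
tool_rot: [2.306, 1.571, -2.528]
force: [-0.5, -2.5, 1.7]
width: 0.5
```

```bash
python3 - <<'E'
from h import *
st(); print(wj(ctrl.read_state()['eef_pos']))
save('scene','s2.png'); cv2.imwrite('pics/s2c.png',cv2.resize(cv2.imread('pics/s2.png')[150:330,200:420],None,fx=3,fy=3))
E
```

```text
t 5.25 p [ 509.4 -183.8   15. ] phi 1.4491 down [-0. -0. -1.] F [-0.5 -2.5  1.7] M [-0.38   0.11   0.024] w 0.5 q [ 0.27  0.81  0.04  1.97 -0.08  0.36  1.82]
[ -60.  -111.5   15. ]
```

View pics/s2c.png

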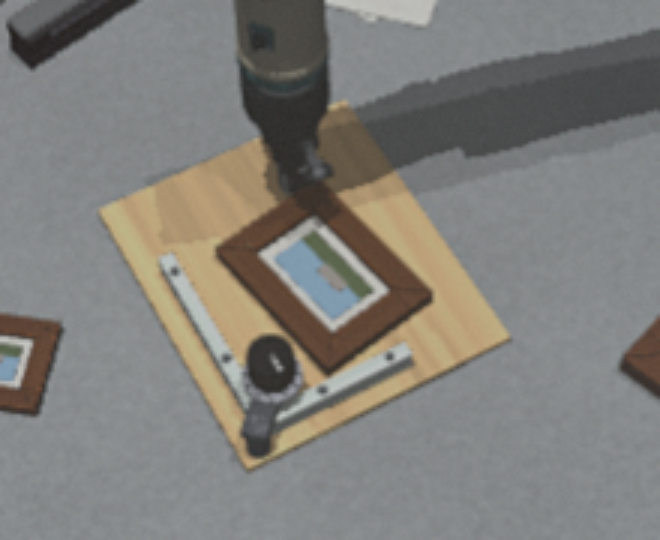

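Request:
servo_tool:
  rows:
    - {"dx":0,"dy":0,"dz":0.006,"wx":0,"wy":0,"wz":0,"fingers":1}
    - {"dx":0,"dy":0,"dz":0.006,"wx":0,"wy":0,"wz":0,"fingers":1}
    - {"dx":0,"dy":0,"dz":0.006,"wx":0,"wy":0,"wz":0,"fingers":1}

```text
clock: 5.68
eef_pos: [511.0, -170.3, 14.9]
tool_rot: [1.203, 1.571, 2.652]
force: [-0.9, -1.6, 0.4]
width: -0.0
```

```bash
python3 - <<'E'
from h import *
st(); print(wj(ctrl.read_state()['eef_pos']))
save('scene','s3.png'); cv2.imwrite('pics/s3c.png',cv2.resize(cv2.imread('pics/s3.png')[180:330,220:400],None,fx=4,fy=4,interpolation=cv2.INTER_CUBIC))
E
```

```text
t 5.67 p [ 511.  -170.3   14.9] phi 1.4492 down [-0.  0. -1.] F [-0.9 -1.6  0.4] M [-0.392  0.11   0.038] w -0.0 q [ 0.24  0.81  0.04  1.98 -0.09  0.36  1.8 ]
[-60.  -97.9  14.9]
```

View pics/s3c.png

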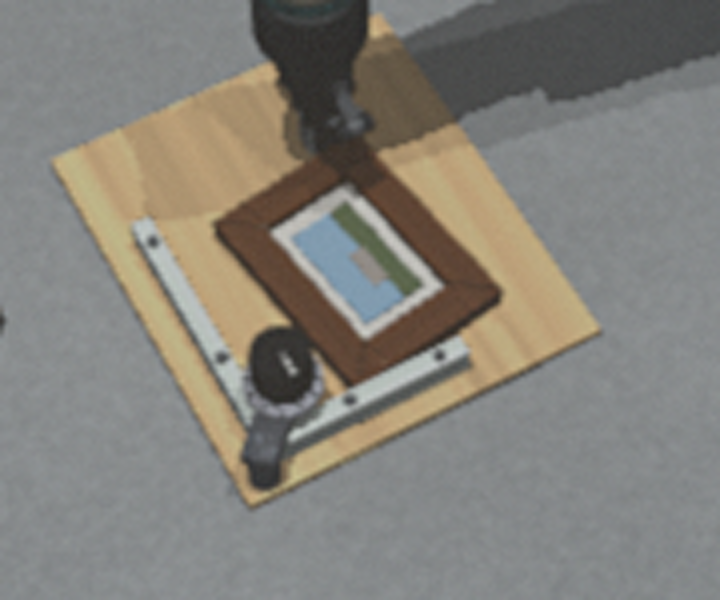

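Request:
servo_tool:
  rows:
    - {"dx":0,"dy":0,"dz":0.0055,"wx":0,"wy":0,"wz":0,"fingers":1}
    - {"dx":0,"dy":0,"dz":0.0055,"wx":0,"wy":0,"wz":0,"fingers":1}
    - {"dx":0,"dy":0,"dz":0.0,"wx":0,"wy":0,"wz":0,"fingers":1}

```text
clock: 6.1
eef_pos: [509.2, -167.1, 15.0]
tool_rot: [2.581, 1.565, -2.257]
force: [-5.7, -12.0, 2.7]
width: 0.0
```

```bash
python3 - <<'E'
from h import *
st(); print(wj(ctrl.read_state()['eef_pos']))
save('scene','s4.png'); cv2.imwrite('pics/s4c.png',cv2.resize(cv2.imread('pics/s4.png')[180:330,220:400],None,fx=4,fy=4,interpolation=cv2.INTER_CUBIC))
E
```

```text
t 6.1 p [ 509.2 -167.1   15. ] phi 1.4455 down [-0.004 -0.005 -1.   ] F [ -5.7 -12.    2.7] M [-2.366  1.164  0.098] w 0.0 q [ 0.23  0.81  0.05  1.98 -0.09  0.36  1.79]
[-62.2 -95.   15. ]
```

View pics/s4c.png

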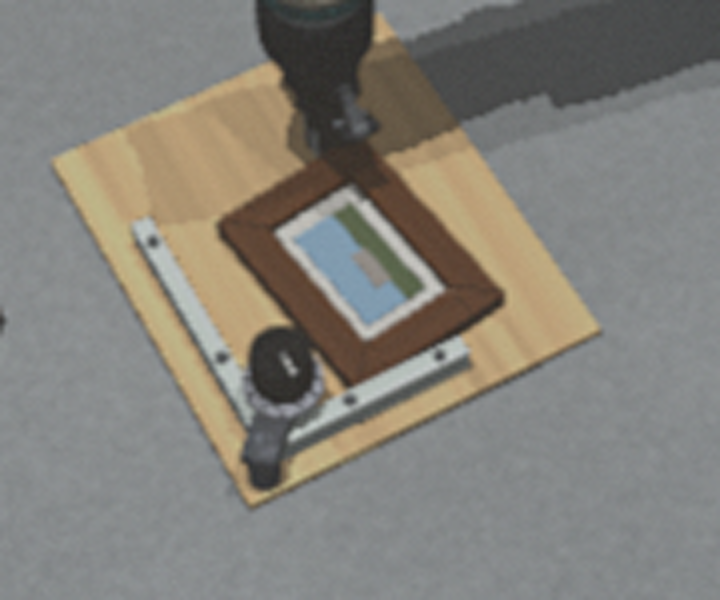

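```bash
python3 - <<'E'
from h import *
from scipy.optimize import least_squares
ci=ctrl.camera_info('scene')
def fit(M,px,x0):
    f=lambda v:(proj('s',T2(*v)(np.array(M,float)),ci)-px).ravel()
    r=least_squares(f,x0); print(r.x.round(3),'res',r.fun.round(1)); return r.x
cr=lambda p: np.array(p,float)/4+[220,180]
Js=fit([(-155,-180,10),(105,-180,10),(105,120,10),(-155,120,10)][1:],cr([(53,162),(252,505),(600,331)]),J)
F=fit([(60,-80,28),(60,80,28),(-60,80,28)],cr([(220,225),(350,378),(501,293)]),[550,-90,-.05])
c,s=np.cos(Js[2]),np.sin(Js[2]); d=F[:2]-Js[:2]
print('frame in jig',c*d[0]+s*d[1],-s*d[0]+c*d[1],F[2]-Js[2])
st()
E
```

```text
[ 5.82708e+02 -7.64960e+01 -1.20000e-01] res [-0.7 -0.7 -0.4  0.7  1.  -0.2]
[ 5.45473e+02 -7.29090e+01 -2.00000e-03] res [-1.5 -2.4  0.8  2.4  0.6 -0.4]
frame in jig -37.39656235815506 -0.9114777738194415 0.1187178573981844
t 6.15 p [ 509.2 -167.1   14.9] phi 1.4454 down [-0.004 -0.005 -1.   ] F [ -5.6 -11.6   1.7] M [-2.347  1.19   0.121] w -0.0 q [ 0.23  0.81  0.05  1.98 -0.09  0.36  1.79]
```

Request:
servo_tool:
  rows:
    - {"dx":0,"dy":0,"dz":0.0,"wx":0,"wy":0,"wz":0,"fingers":1}
    - {"dx":0,"dy":0,"dz":0.0,"wx":0,"wy":0,"wz":0,"fingers":1}

```text
clock: 6.4
eef_pos: [509.2, -167.1, 14.9]
tool_rot: [2.557, 1.565, -2.281]
force: [-5.9, -10.8, 2.6]
width: -0.0
```

Request:
servo_tool:
  rows:
    - {"dx":0,"dy":0,"dz":-0.02,"wx":0,"wy":0,"wz":0,"fingers":1}
    - {"dx":-0.06,"dy":0.02,"dz":0,"wx":0,"wy":0,"wz":0,"fingers":1}
    - {"dx":0,"dy":0.025,"dz":0.056,"wx":0,"wy":0,"wz":0,"fingers":1}
    - {"dx":0,"dy":0.025,"dz":0.056,"wx":0,"wy":0,"wz":0,"fingers":1}
    - {"dx":0,"dy":0.025,"dz":0.056,"wx":0,"wy":0,"wz":0,"fingers":1}

```text
clock: 7.02
eef_pos: [455.0, -41.7, 60.2]
tool_rot: [-0.745, 1.569, 0.704]
force: [0.4, 0.7, 0.2]
width: -0.0
```

Request:
servo_tool:
  rows:
    - {"dx":0,"dy":0,"dz":0,"wx":0,"wy":0,"wz":0,"fingers":1}
    - {"dx":0,"dy":0,"dz":0,"wx":0,"wy":0,"wz":0,"fingers":1}

```text
clock: 7.28
eef_pos: [455.6, -43.7, 60.1]
tool_rot: [-1.474, 1.57, -0.024]
force: [0.7, -0.1, 0.9]
width: 0.3
```

```bash
python3 - <<'E'
from h import *
st(); print(wj(ctrl.read_state()['eef_pos']))
save('top','t5.png'); cv2.imwrite('pics/t5c.png',cv2.resize(cv2.imread('pics/t5.png')[180:315,285:430],None,fx=5,fy=4.4,interpolation=cv2.INTER_CUBIC))
plan(jw(-130,25,15),1.45)
E
```

```text
t 7.28 p [455.6 -43.7  60.1] phi 1.4497 down [ 0.001 -0.    -1.   ] F [ 0.7 -0.1  0.9] M [-0.07  -0.03  -0.016] w 0.3 q [-0.01  0.67  0.07  2.18 -0.15  0.29  1.63]
[-130.3   21.    60.1]
rows 1 from [455.7 -44.5  60.1] wrot deg [-0.1  -0.01  0.07]
1 d [ 0.0601 -0.0001  0.0063] w [-0.016 -0.002  0.012]
```

View pics/t5c.png

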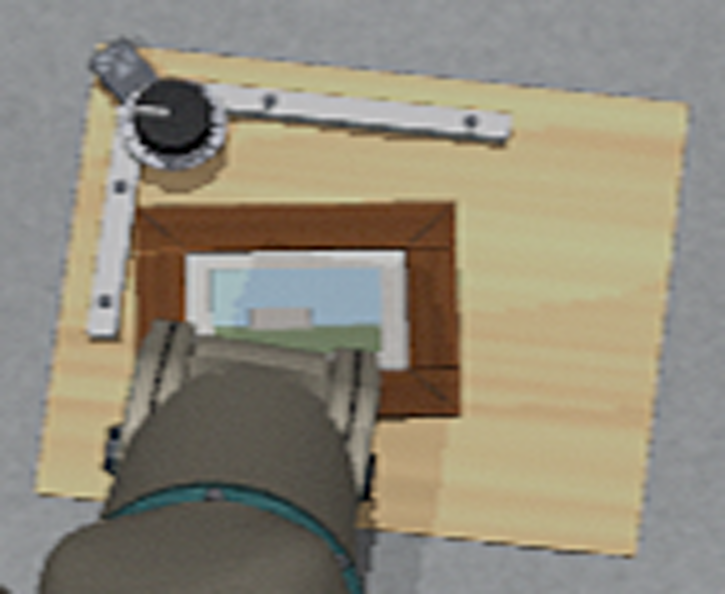

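Request:
servo_tool:
  rows:
    - {"dx":0.025,"dy":-0.012,"dz":0.005,"wx":0,"wy":0,"wz":0,"fingers":1}
    - {"dx":0.03,"dy":0,"dz":0,"wx":0,"wy":0,"wz":0,"fingers":1}
    - {"dx":0,"dy":0,"dz":0,"wx":0,"wy":0,"wz":0,"fingers":1}

```text
clock: 7.7
eef_pos: [464.0, -41.9, 19.8]
tool_rot: [1.68, 1.567, 3.126]
force: [-0.8, -0.3, 0.6]
width: -0.1
```

```bash
python3 - <<'E'
from h import *
st(); print(wj(ctrl.read_state()['eef_pos']))
E
```

```text
t 7.7 p [464.  -41.9  19.8] phi 1.4459 down [-0.003  0.    -1.   ] F [-0.8 -0.3  0.6] M [0.    0.057 0.043] w -0.1 q [-0.06  0.76  0.14  2.17 -0.43  0.24  1.9 ]
[-122.2   23.8   19.8]
```

Request:
servo_tool:
  rows:
    - {"dx":0,"dy":-0.008,"dz":0,"wx":0,"wy":0,"wz":0,"fingers":1}
    - {"dx":0,"dy":-0.008,"dz":0,"wx":0,"wy":0,"wz":0,"fingers":1}
    - {"dx":0.001,"dy":-0.008,"dz":0,"wx":0,"wy":0,"wz":0,"fingers":1}
    - {"dx":0.001,"dy":-0.008,"dz":0,"wx":0,"wy":0,"wz":0,"fingers":1}
    - {"dx":0.001,"dy":-0.008,"dz":0,"wx":0,"wy":0,"wz":0,"fingers":1}

```text
clock: 8.32
eef_pos: [494.3, -44.1, 18.6]
tool_rot: [0.985, 1.569, 2.435]
force: [-2.6, 1.2, 1.3]
width: 0.3
```

```bash
python3 - <<'E'
from h import *
st(); print(wj(ctrl.read_state()['eef_pos']))
save('top','t6.png'); cv2.imwrite('pics/t6c.png',cv2.resize(cv2.imread('pics/t6.png')[180:315,285:430],None,fx=5,fy=4.4,interpolation=cv2.INTER_CUBIC))
E
```

```text
t 8.32 p [494.3 -44.1  18.6] phi 1.4495 down [-0.002  0.001 -1.   ] F [-2.6  1.2  1.3] M [0.159 0.451 0.043] w 0.3 q [-0.08  0.78  0.17  2.09 -0.42  0.3   1.89]
[-91.8  25.3  18.6]
```

View pics/t6c.png

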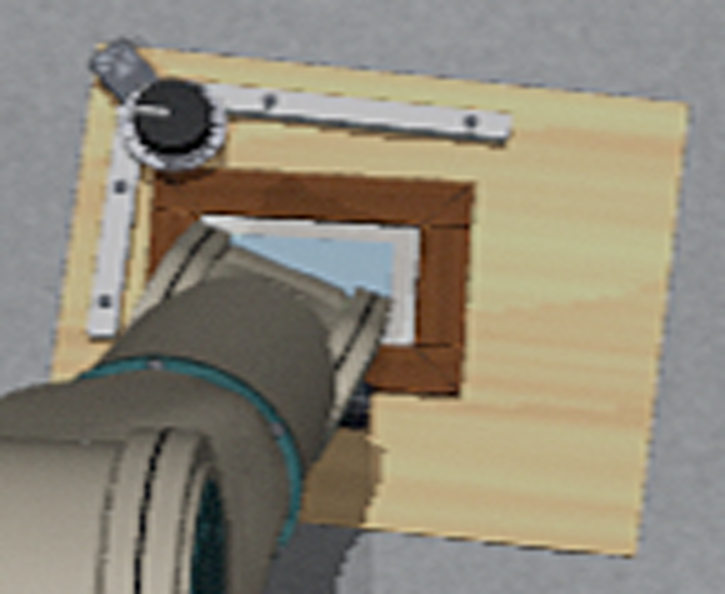

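Request:
servo_tool:
  rows:
    - {"dx":0.001,"dy":-0.0065,"dz":0,"wx":0,"wy":0,"wz":0,"fingers":1}
    - {"dx":0.001,"dy":-0.0065,"dz":0,"wx":0,"wy":0,"wz":0,"fingers":1}
    - {"dx":0.001,"dy":-0.0065,"dz":0,"wx":0,"wy":0,"wz":0,"fingers":1}
    - {"dx":0,"dy":-0.0065,"dz":0,"wx":0,"wy":0,"wz":0,"fingers":1}
    - {"dx":0,"dy":-0.005,"dz":0,"wx":0,"wy":0,"wz":0,"fingers":1}

```text
clock: 9.0
eef_pos: [518.0, -47.2, 16.2]
tool_rot: [0.589, 1.57, 2.038]
force: [-0.7, 1.1, -2.0]
width: -0.5
```

```bash
python3 - <<'E'
from h import *
st(); print(wj(ctrl.read_state()['eef_pos']))
save('top','t7.png'); cv2.imwrite('pics/t7c.png',cv2.resize(cv2.imread('pics/t7.png')[180:315,285:430],None,fx=5,fy=4.4,interpolation=cv2.INTER_CUBIC))
E
```

```text
t 9.0 p [518.  -47.2  16.2] phi 1.4492 down [-0.     0.001 -1.   ] F [-0.7  1.1 -2. ] M [ 0.03   0.161 -0.03 ] w -0.5 q [-0.08  0.8   0.19  2.03 -0.41  0.34  1.88]
[-67.9  25.   16.2]
```

View pics/t7c.png

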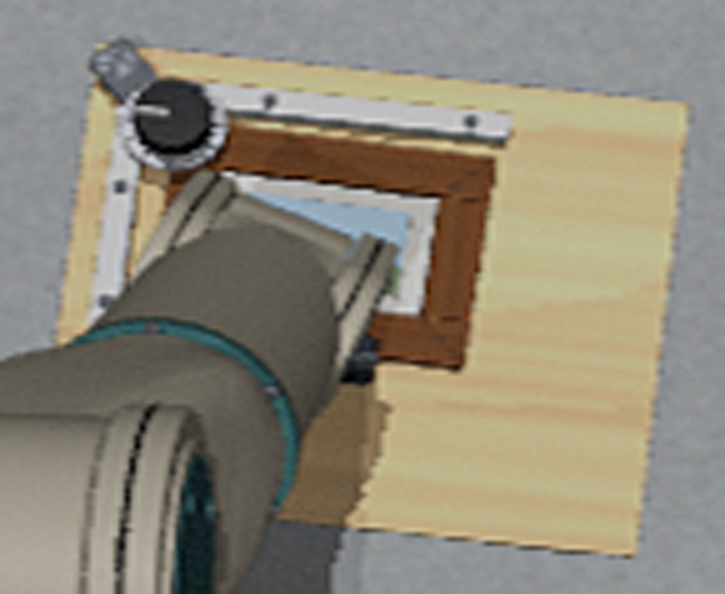

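```bash
python3 - <<'E'
from h import *
ct=ctrl.camera_info('top')
cr=lambda p: np.array(p,float)/[5,4.4]+[285,180]
P=unproj('top',cr([(495,158),(462,368)]),28,ct)
Jt=J.copy(); Jt[:2]=[581.2,-82.7]
c,s=np.cos(Jt[2]),np.sin(Jt[2]); d=P[:,:2]-Jt[:2]
print(np.c_[c*d[:,0]+s*d[:,1],-s*d[:,0]+c*d[:,1]])
E
```

```text
[[ 58.36947509 -83.90003011]
 [-61.28484115 -80.65708537]]
```

Request:
servo_tool:
  rows:
    - {"dx":-0.06,"dy":0.012,"dz":0,"wx":0,"wy":0,"wz":0,"fingers":1}
    - {"dx":0,"dy":-0.029,"dz":-0.05,"wx":0,"wy":0,"wz":0,"fingers":1}
    - {"dx":0,"dy":-0.029,"dz":-0.05,"wx":0,"wy":0,"wz":0,"fingers":1}
    - {"dx":0,"dy":-0.029,"dz":-0.05,"wx":0,"wy":0,"wz":0,"fingers":1}
    - {"dx":0,"dy":-0.029,"dz":-0.05,"wx":0,"wy":0,"wz":0,"fingers":1}

```text
clock: 9.68
eef_pos: [577.9, -207.3, 61.3]
tool_rot: [-1.084, 1.57, 0.365]
force: [0.8, -0.6, -0.6]
width: 0.2
```

Request:
servo_tool:
  rows:
    - {"dx":0,"dy":0,"dz":0,"wx":0,"wy":0,"wz":0,"fingers":1}
    - {"dx":0.03,"dy":0,"dz":0,"wx":0,"wy":0,"wz":0,"fingers":1}
    - {"dx":0.03,"dy":0,"dz":0,"wx":0,"wy":0,"wz":0,"fingers":1}
    - {"dx":0,"dy":0,"dz":0,"wx":0,"wy":0,"wz":0,"fingers":1}

```text
clock: 10.18
eef_pos: [575.3, -204.0, 14.5]
tool_rot: [1.114, 1.566, 2.564]
force: [-0.4, 0.2, 0.8]
width: 0.4
```

```bash
python3 - <<'E'
from h import *
st(); print(wj(ctrl.read_state()['eef_pos']))
save('top','t8.png'); cv2.imwrite('pics/t8c.png',cv2.resize(cv2.imread('pics/t8.png')[180:315,285:430],None,fx=5,fy=4.4,interpolation=cv2.INTER_CUBIC))
E
```

```text
t 10.18 p [ 575.3 -204.    14.5] phi 1.45 down [-0.004  0.003 -1.   ] F [-0.4  0.2  0.8] M [ 0.001  0.009 -0.017] w 0.4 q [ 0.17  0.88  0.21  1.77 -0.33  0.53  2.04]
[   7.8 -123.7   14.5]
```

View pics/t8c.png

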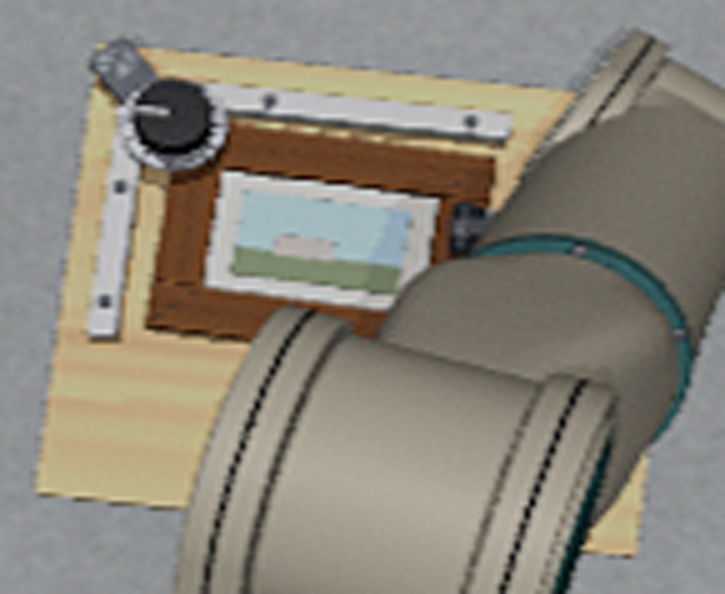

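Request:
servo_tool:
  rows:
    - {"dx":0,"dy":0,"dz":0.01,"wx":0,"wy":0,"wz":0,"fingers":1}
    - {"dx":0,"dy":0,"dz":0.01,"wx":0,"wy":0,"wz":0,"fingers":1}
    - {"dx":0,"dy":0,"dz":0.01,"wx":0,"wy":0,"wz":0,"fingers":1}
    - {"dx":0,"dy":0,"dz":0.006,"wx":0,"wy":0,"wz":0,"fingers":1}
    - {"dx":0,"dy":0,"dz":0.006,"wx":0,"wy":0,"wz":0,"fingers":1}

```text
clock: 10.85
eef_pos: [580.6, -174.9, 16.3]
tool_rot: [2.266, 1.57, -2.568]
force: [-0.6, -1.8, 1.3]
width: 0.4
```

Request:
servo_tool:
  rows:
    - {"dx":0,"dy":0,"dz":0.006,"wx":0,"wy":0,"wz":0,"fingers":1}
    - {"dx":0,"dy":0,"dz":0.0,"wx":0,"wy":0,"wz":0,"fingers":1}

```text
clock: 11.1
eef_pos: [581.0, -169.3, 16.0]
tool_rot: [0.8, 1.569, 2.249]
force: [-0.0, -1.1, -0.0]
width: -0.3
```

```bash
python3 - <<'E'
from h import *
st(); print(wj(ctrl.read_state()['eef_pos']))
save('top','t9.png'); cv2.imwrite('pics/t9c.png',cv2.resize(cv2.imread('pics/t9.png')[180:315,285:430],None,fx=5,fy=4.4,interpolation=cv2.INTER_CUBIC))
E
```

```text
t 11.1 p [ 581.  -169.3   16. ] phi 1.4495 down [-0.001  0.001 -1.   ] F [-0.  -1.1 -0. ] M [-0.173 -0.106  0.023] w -0.3 q [ 0.1   0.87  0.22  1.79 -0.35  0.52  2.  ]
[  9.3 -88.5  16. ]
```

View pics/t9c.png

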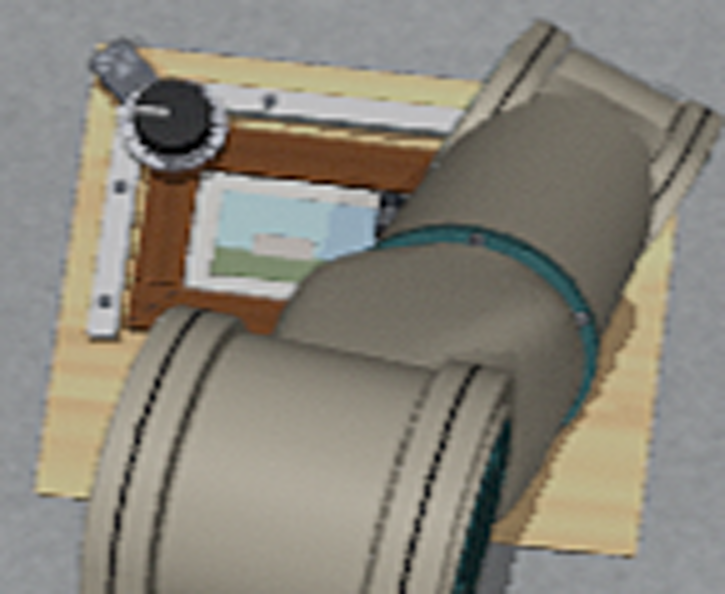

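Request:
servo_tool:
  rows:
    - {"dx":0,"dy":0,"dz":0.004,"wx":0,"wy":0,"wz":0,"fingers":1}
    - {"dx":0,"dy":0,"dz":0.004,"wx":0,"wy":0,"wz":0,"fingers":1}
    - {"dx":0,"dy":0,"dz":0.0,"wx":0,"wy":0,"wz":0,"fingers":1}

```text
clock: 11.52
eef_pos: [582.3, -165.2, 16.1]
tool_rot: [-2.575, 1.569, -1.127]
force: [1.5, -4.9, -1.0]
width: 0.0
```

```bash
python3 - <<'E'
from h import *
st(); print(wj(ctrl.read_state()['eef_pos']))
E
```

```text
t 11.53 p [ 582.3 -165.2   16.1] phi 1.4485 down [ 0.001 -0.001 -1.   ] F [ 1.5 -4.9 -1. ] M [-0.995 -0.298 -0.049] w 0.0 q [ 0.09  0.87  0.22  1.79 -0.35  0.51  1.99]
[ 10.2 -84.3  16.1]
```

Request:
servo_tool:
  rows:
    - {"dx":0,"dy":0,"dz":0.003,"wx":0,"wy":0,"wz":0,"fingers":1}
    - {"dx":0,"dy":0,"dz":0.002,"wx":0,"wy":0,"wz":0,"fingers":1}
    - {"dx":0,"dy":0,"dz":0.0,"wx":0,"wy":0,"wz":0,"fingers":1}

```text
clock: 11.9
eef_pos: [583.7, -164.6, 16.7]
tool_rot: [-2.465, 1.565, -1.018]
force: [2.5, -10.1, -1.2]
width: -0.2
```

```bash
python3 - <<'E'
from h import *
st(); print(wj(ctrl.read_state()['eef_pos']))
save('top','t10.png'); cv2.imwrite('pics/t10c.png',cv2.resize(cv2.imread('pics/t10.png')[180:315,285:430],None,fx=5,fy=4.4,interpolation=cv2.INTER_CUBIC))
E
```

```text
t 11.9 p [ 583.7 -164.6   16.7] phi 1.4467 down [ 0.003 -0.005 -1.   ] F [  2.5 -10.1  -1.2] M [-2.064 -0.491  0.003] w -0.2 q [ 0.09  0.87  0.23  1.79 -0.35  0.51  1.99]
[ 11.4 -83.6  16.7]
```

View pics/t10c.png

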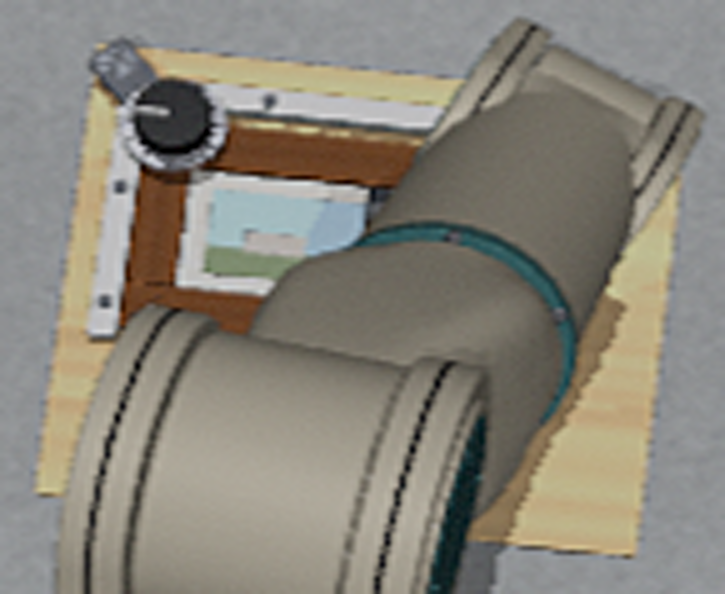

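Request:
servo_tool:
  rows:
    - {"dx":0,"dy":0,"dz":-0.026,"wx":0,"wy":0,"wz":0,"fingers":1}
    - {"dx":-0.06,"dy":0.0,"dz":0,"wx":0,"wy":0,"wz":0,"fingers":1}
    - {"dx":0,"dy":0.043,"dz":0.047,"wx":0,"wy":0,"wz":0,"fingers":1}
    - {"dx":0,"dy":0.043,"dz":0.047,"wx":0,"wy":0,"wz":0,"fingers":1}
    - {"dx":0,"dy":0.043,"dz":0.047,"wx":0,"wy":0,"wz":0,"fingers":1}

```text
clock: 12.58
eef_pos: [494.8, -60.9, 61.2]
tool_rot: [0.883, 1.567, 2.332]
force: [0.3, 0.1, 0.4]
width: -0.1
```

Request:
servo_tool:
  rows:
    - {"dx":0,"dy":0,"dz":0,"wx":0,"wy":0,"wz":0,"fingers":1}
    - {"dx":0,"dy":0,"dz":0,"wx":0,"wy":0,"wz":0,"fingers":1}

```text
clock: 12.82
eef_pos: [496.8, -62.9, 61.3]
tool_rot: [0.751, 1.569, 2.201]
force: [0.3, 0.1, 0.1]
width: 0.0
```

```bash
python3 - <<'E'
from h import *
st(); print(wj(ctrl.read_state()['eef_pos']))
save('top','t11.png'); cv2.imwrite('pics/t11c.png',cv2.resize(cv2.imread('pics/t11.png')[180:315,285:430],None,fx=5,fy=4.4,interpolation=cv2.INTER_CUBIC))
E
```

```text
t 12.82 p [496.8 -62.9  61.3] phi 1.4494 down [-0.001  0.001 -1.   ] F [0.3 0.1 0.1] M [-0.039 -0.05   0.004] w 0.0 q [-0.08  0.71  0.23  2.07 -0.38  0.4   1.9 ]
[-87.    7.   61.3]
```

View pics/t11c.png

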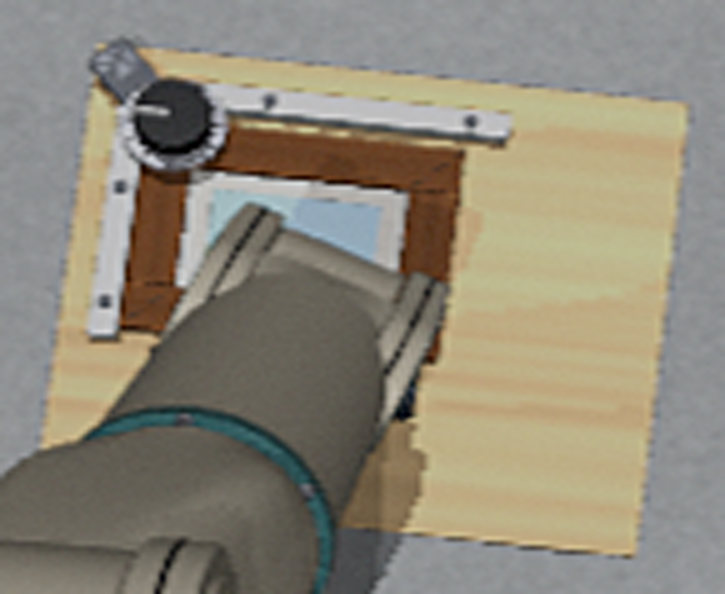

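Request:
servo_tool:
  rows:
    - {"dx":0.03,"dy":0,"dz":0,"wx":0,"wy":0,"wz":0,"fingers":1}
    - {"dx":0.03,"dy":0,"dz":0,"wx":0,"wy":0,"wz":0,"fingers":1}
    - {"dx":0,"dy":-0.01,"dz":0,"wx":0,"wy":0,"wz":0,"fingers":1}
    - {"dx":0,"dy":-0.006,"dz":0.0,"wx":0,"wy":0,"wz":0,"fingers":1}
    - {"dx":0,"dy":-0.006,"dz":0.002,"wx":0,"wy":0,"wz":0,"fingers":1}

```text
clock: 13.5
eef_pos: [514.2, -63.6, 17.0]
tool_rot: [-0.378, 1.57, 1.07]
force: [0.1, 0.0, 1.2]
width: -0.2
```

Request:
servo_tool:
  rows:
    - {"dx":0,"dy":-0.005,"dz":0.001,"wx":0,"wy":0,"wz":0,"fingers":1}
    - {"dx":0,"dy":-0.005,"dz":0.001,"wx":0,"wy":0,"wz":0,"fingers":1}

```text
clock: 13.75
eef_pos: [519.4, -62.6, 16.4]
tool_rot: [1.346, 1.567, 2.795]
force: [-4.0, -1.1, 1.5]
width: -0.1
```

```bash
python3 - <<'E'
from h import *
st(); print(wj(ctrl.read_state()['eef_pos']))
E
```

```text
t 13.75 p [519.4 -62.6  16.4] phi 1.4491 down [-0.004  0.001 -1.   ] F [-4.  -1.1  1.5] M [-0.233  0.682 -0.017] w -0.1 q [-0.06  0.81  0.19  2.02 -0.41  0.36  1.91]
[-64.7   9.9  16.4]
```

Request:
servo_tool:
  rows:
    - {"dx":0,"dy":-0.005,"dz":0.001,"wx":0,"wy":0,"wz":0,"fingers":1}
    - {"dx":0,"dy":-0.005,"dz":0.001,"wx":0,"wy":0,"wz":0,"fingers":1}
    - {"dx":0,"dy":0,"dz":0,"wx":0,"wy":0,"wz":0,"fingers":1}

```text
clock: 14.12
eef_pos: [524.0, -62.0, 15.7]
tool_rot: [1.45, 1.561, 2.898]
force: [-8.7, -1.4, 5.2]
width: -0.2
```

```bash
python3 - <<'E'
from h import *
st(); print(wj(ctrl.read_state()['eef_pos']))
save('top','t12.png'); cv2.imwrite('pics/t12c.png',cv2.resize(cv2.imread('pics/t12.png')[180:315,285:430],None,fx=5,fy=4.4,interpolation=cv2.INTER_CUBIC))
E
```

```text
t 14.12 p [524.  -62.   15.7] phi 1.4487 down [-0.009  0.002 -1.   ] F [-8.7 -1.4  5.2] M [-0.339  1.878 -0.024] w -0.2 q [-0.06  0.81  0.2   2.   -0.41  0.38  1.9 ]
[-60.2  11.1  15.7]
```

View pics/t12c.png

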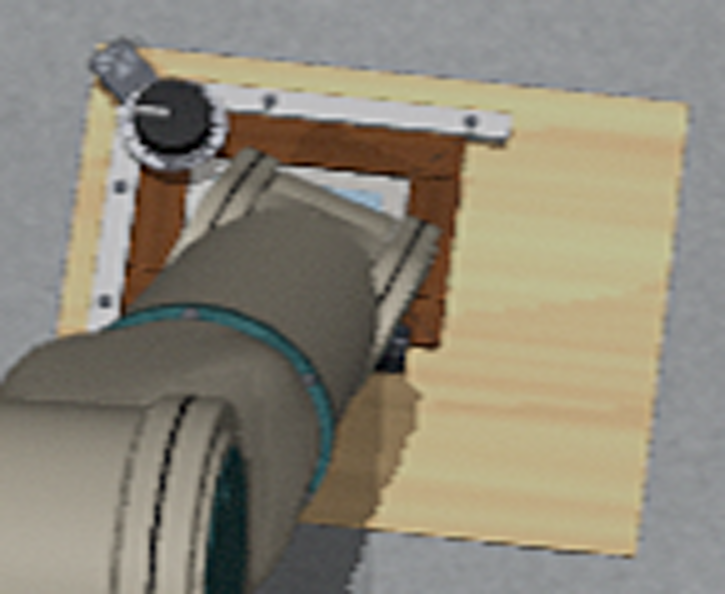

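Request:
servo_tool:
  rows:
    - {"dx":0,"dy":-0.004,"dz":0.001,"wx":0,"wy":0,"wz":0,"fingers":1}
    - {"dx":0,"dy":0,"dz":0,"wx":0,"wy":0,"wz":0,"fingers":1}
    - {"dx":0,"dy":0,"dz":0,"wx":0,"wy":0,"wz":0,"fingers":1}

```text
clock: 14.55
eef_pos: [524.0, -61.7, 15.5]
tool_rot: [1.486, 1.556, 2.934]
force: [-13.2, -0.8, 8.1]
width: 0.3
```

```bash
python3 - <<'E'
from h import *
st(); print(wj(ctrl.read_state()['eef_pos']))
save('scene','s13.png'); cv2.imwrite('pics/s13c.png',cv2.resize(cv2.imread('pics/s13.png')[180:330,220:400],None,fx=4,fy=4,interpolation=cv2.INTER_CUBIC))
E
```

```text
t 14.55 p [524.  -61.7  15.5] phi 1.4481 down [-0.015  0.003 -1.   ] F [-13.2  -0.8   8.1] M [-0.418  2.943 -0.025] w 0.3 q [-0.07  0.82  0.2   2.   -0.4   0.38  1.9 ]
[-60.2  11.5  15.5]
```

View pics/s13c.png

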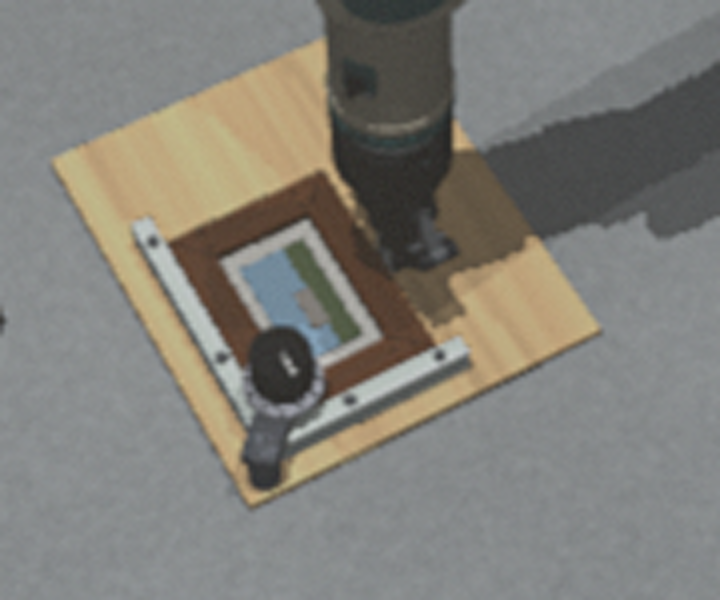

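Request:
servo_tool:
  rows:
    - {"dx":0,"dy":0.022,"dz":0,"wx":0,"wy":0,"wz":0,"fingers":1}
    - {"dx":-0.06,"dy":0.0,"dz":0,"wx":0,"wy":0,"wz":0,"fingers":1}
    - {"dx":0,"dy":-0.036,"dz":-0.056,"wx":0,"wy":0,"wz":0,"fingers":1}
    - {"dx":0,"dy":-0.036,"dz":-0.056,"wx":0,"wy":0,"wz":0,"fingers":1}
    - {"dx":0,"dy":-0.036,"dz":-0.056,"wx":0,"wy":0,"wz":0,"fingers":1}

```text
clock: 15.22
eef_pos: [582.5, -195.6, 61.6]
tool_rot: [-1.054, 1.569, 0.397]
force: [0.7, -0.6, -0.2]
width: 0.0
```

Request:
servo_tool:
  rows:
    - {"dx":0,"dy":0,"dz":0,"wx":0,"wy":0,"wz":0,"fingers":1}
    - {"dx":0,"dy":0,"dz":0,"wx":0,"wy":0,"wz":0,"fingers":1}

```text
clock: 15.48
eef_pos: [580.5, -193.8, 60.8]
tool_rot: [0.499, 1.569, 1.949]
force: [-0.3, 0.7, -0.3]
width: 0.2
```

```bash
python3 - <<'E'
from h import *
st(); print(wj(ctrl.read_state()['eef_pos']))
save('top','t14.png'); cv2.imwrite('pics/t14c.png',cv2.resize(cv2.imread('pics/t14.png')[180:315,285:430],None,fx=5,fy=4.4,interpolation=cv2.INTER_CUBIC))
E
```

```text
t 15.47 p [ 580.5 -193.8   60.8] phi 1.4495 down [-0.001  0.002 -1.   ] F [-0.3  0.7 -0.3] M [-0.003  0.022  0.003] w 0.2 q [ 0.12  0.81  0.25  1.76 -0.32  0.61  2.02]
[  11.8 -112.9   60.8]
```

View pics/t14c.png

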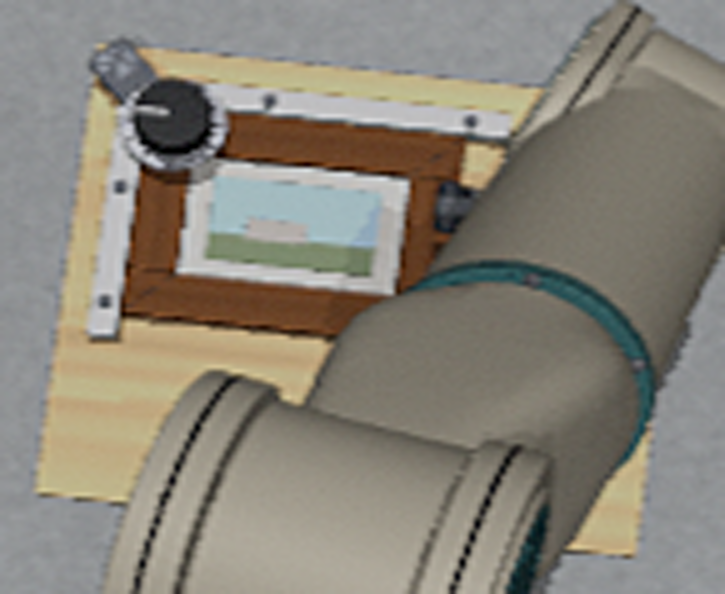

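Both edges look flush. I'll give a confirming push from the right.

Request:
servo_tool:
  rows:
    - {"dx":0.03,"dy":0,"dz":0,"wx":0,"wy":0,"wz":0,"fingers":1}
    - {"dx":0.03,"dy":0,"dz":0,"wx":0,"wy":0,"wz":0,"fingers":1}
    - {"dx":0,"dy":0,"dz":0.015,"wx":0,"wy":0,"wz":0,"fingers":1}
    - {"dx":0,"dy":0,"dz":0.015,"wx":0,"wy":0,"wz":0,"fingers":1}
    - {"dx":0,"dy":0,"dz":0.005,"wx":0,"wy":0,"wz":0,"fingers":1}

```text
clock: 16.15
eef_pos: [584.3, -166.1, 16.9]
tool_rot: [0.009, 1.569, 1.461]
force: [-0.3, 0.3, 0.1]
width: 0.0
```

Request:
servo_tool:
  rows:
    - {"dx":0,"dy":0,"dz":0.005,"wx":0,"wy":0,"wz":0,"fingers":1}
    - {"dx":0,"dy":-0.001,"dz":0.005,"wx":0,"wy":0,"wz":0,"fingers":1}
    - {"dx":0,"dy":0,"dz":0,"wx":0,"wy":0,"wz":0,"fingers":1}

```text
clock: 16.52
eef_pos: [584.4, -164.6, 16.7]
tool_rot: [2.926, 1.568, -1.91]
force: [-1.5, -4.3, 2.1]
width: 0.3
```

```bash
python3 - <<'E'
from h import *
st(); print(wj(ctrl.read_state()['eef_pos']))
E
```

```text
t 16.52 p [ 584.4 -164.6   16.7] phi 1.4471 down [-0.001 -0.003 -1.   ] F [-1.5 -4.3  2.1] M [-1.108  0.425 -0.005] w 0.3 q [ 0.08  0.87  0.23  1.79 -0.36  0.52  1.99]
[ 12.1 -83.4  16.7]
```

Request:
servo_tool:
  rows:
    - {"dx":0,"dy":-0.001,"dz":0.005,"wx":0,"wy":0,"wz":0,"fingers":1}
    - {"dx":0,"dy":0,"dz":0,"wx":0,"wy":0,"wz":0,"fingers":1}
    - {"dx":0,"dy":0.0,"dz":-0.026,"wx":0,"wy":0,"wz":0,"fingers":1}
    - {"dx":-0.08,"dy":0,"dz":0,"wx":0,"wy":0,"wz":0,"fingers":1}
    - {"dx":-0.08,"dy":0,"dz":0,"wx":0,"wy":0,"wz":0,"fingers":0.3}

```text
clock: 17.15
eef_pos: [583.3, -177.5, 136.6]
tool_rot: [1.132, 1.567, 2.58]
force: [1.7, -0.4, 0.1]
width: 17.2
```

Request:
servo_tool:
  rows:
    - {"dx":-0.05,"dy":-0.014,"dz":0.059,"wx":0,"wy":0,"wz":0,"fingers":0}
    - {"dx":-0.03,"dy":-0.014,"dz":0.059,"wx":0,"wy":0,"wz":0,"fingers":0}
    - {"dx":0,"dy":-0.014,"dz":0.059,"wx":0,"wy":0,"wz":0,"fingers":0}
    - {"dx":0,"dy":-0.014,"dz":0.059,"wx":0,"wy":0,"wz":0,"fingers":0}
    - {"dx":0,"dy":0,"dz":0,"wx":0,"wy":0,"wz":0,"fingers":0}

```text
clock: 17.77
eef_pos: [648.2, -0.3, 195.8]
tool_rot: [0.259, 1.565, 1.716]
force: [0.1, -0.9, 1.0]
width: 85.5
```

Request:
servo_tool:
  rows:
    - {"dx":0,"dy":0,"dz":0,"wx":0,"wy":0,"wz":0,"fingers":0}
    - {"dx":0,"dy":0,"dz":0,"wx":0,"wy":0,"wz":0,"fingers":0}

```text
clock: 18.02
eef_pos: [646.7, -8.5, 196.2]
tool_rot: [1.426, 1.569, 2.872]
force: [0.6, -0.4, -0.8]
width: 85.3
```

```bash
python3 - <<'E'
from h import *
st(); print(wj(ctrl.read_state()['eef_pos'])); ci=ctrl.camera_info('wrist'); np.savez('w15.npz',**ci)
save('wrist','w15.png')
E
```

```text
t 18.02 p [646.7  -8.5 196.2] phi 1.4466 down [-0.002  0.    -1.   ] F [ 0.6 -0.4 -0.8] M [ 0.014 -0.005  0.028] w 85.3 q [-0.24  0.69  0.36  1.57 -0.28  0.94  1.66]
[ 55.2  79.  196.2]
```

View pics/w15.png

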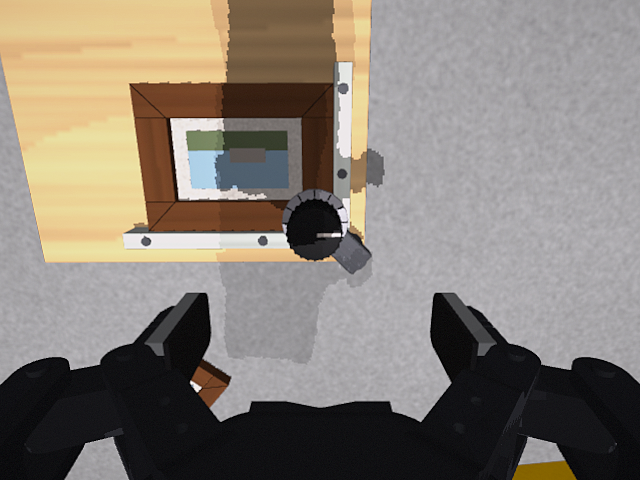

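```bash
python3 - <<'E'
from h import *
ci=dict(np.load('w15.npz')); im=cv2.imread('pics/w15.png')
cv2.imwrite('pics/w15c.png',cv2.resize(im[170:290,250:400],None,fx=5,fy=5,interpolation=cv2.INTER_CUBIC))
print(unproj('w',[(315,229)],94.5,ci), proj('w',[[646,-12.5,94.5]],ci))
st(); save('wrist','w16.png')
E
```

```text
[[642.48031037 -10.3119876   94.5       ]] [[312.47511578 234.32354351]]
t 18.07 p [646.8  -8.4 196.3] phi 1.4467 down [-0.001  0.001 -1.   ] F [-0.2 -0.4  0.4] M [-0.03   0.017  0.052] w 85.2 q [-0.24  0.69  0.36  1.57 -0.28  0.94  1.66]
```

View pics/w15c.png

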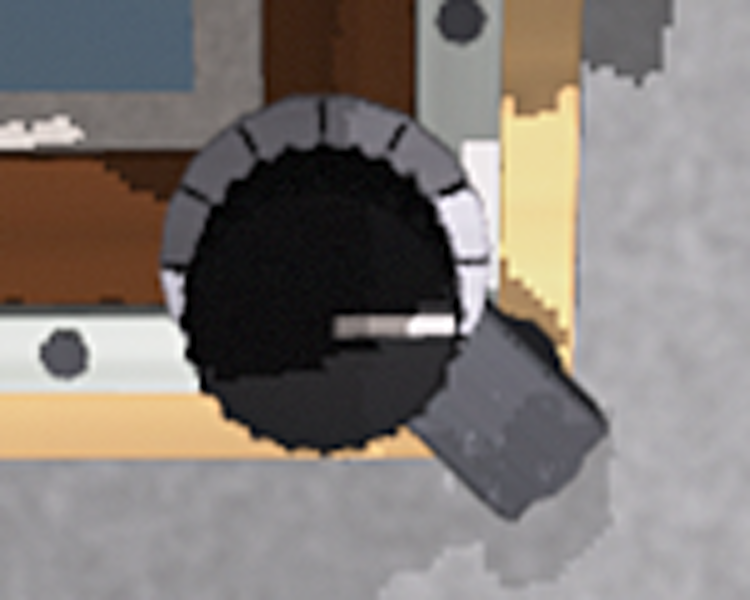

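Request:
servo_tool:
  rows:
    - {"dx":0.06,"dy":0.0015,"dz":-0.0035,"wx":0,"wy":0,"wz":0,"fingers":0}
    - {"dx":0.06,"dy":0,"dz":0,"wx":0,"wy":0,"wz":0,"fingers":0}
    - {"dx":0.04,"dy":0,"dz":0,"wx":0,"wy":0,"wz":0,"fingers":0}
    - {"dx":0.022,"dy":0,"dz":0,"wx":0,"wy":0,"wz":0,"fingers":0}
    - {"dx":0,"dy":0,"dz":0,"wx":0,"wy":0,"wz":0,"fingers":0}

```text
clock: 18.75
eef_pos: [644.9, -9.2, 58.9]
tool_rot: [1.329, 1.568, 2.778]
force: [-0.2, 0.0, 1.6]
width: 85.4
```

Request:
servo_tool:
  rows:
    - {"dx":0,"dy":0,"dz":0,"wx":0,"wy":0,"wz":0,"fingers":0}

```text
clock: 18.88
eef_pos: [646.6, -9.1, 61.0]
tool_rot: [-0.668, 1.569, 0.781]
force: [0.6, -0.1, 0.9]
width: 85.4
```

```bash
python3 - <<'E'
from h import *
st(); save('wrist','w17.png'); st()
E
```

```text
t 18.88 p [646.6  -9.1  61. ] phi 1.4489 down [ 0.001  0.001 -1.   ] F [ 0.6 -0.1  0.9] M [-0.047 -0.006 -0.019] w 85.4 q [-0.2   0.85  0.29  1.66 -0.35  0.68  1.72]
t 18.93 p [646.7  -9.   61.1] phi 1.4491 down [ 0.001  0.001 -1.   ] F [ 0.3 -0.   0.1] M [ 0.012 -0.078 -0.012] w 85.3 q [-0.2   0.85  0.29  1.66 -0.35  0.68  1.72]
```

View pics/w17.png

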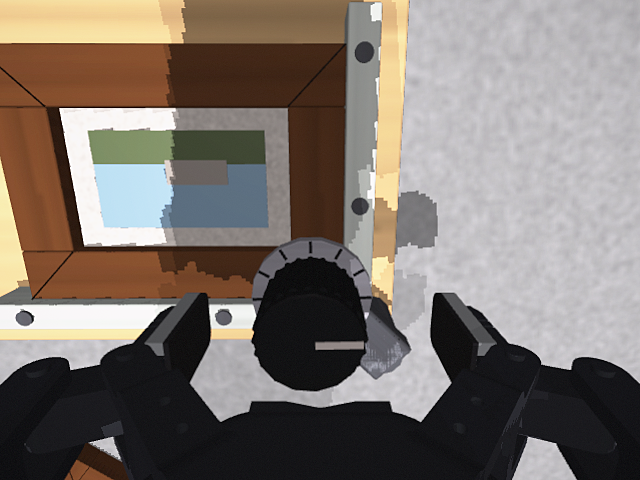

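```bash
python3 - <<'E'
from h import *
ci=ctrl.camera_info('wrist')
print(unproj('w',[(309,333),(309,390),(252,333),(366,333)],94.5,ci).round(1)); print(proj('w',[[646.7,-9,94.5]],ci))
im=cv2.imread('pics/w17.png'); cv2.imwrite('pics/w17c.png',cv2.resize(im[220:410,210:410],None,fx=3,fy=3))
E
```

```text
[[642.2 -11.2  94.5]
 [664.2 -14.1  94.5]
 [639.9 -29.9  94.5]
 [644.5   7.4  94.5]]
[[317.35613306 344.1764196 ]]
```

View pics/w17c.png

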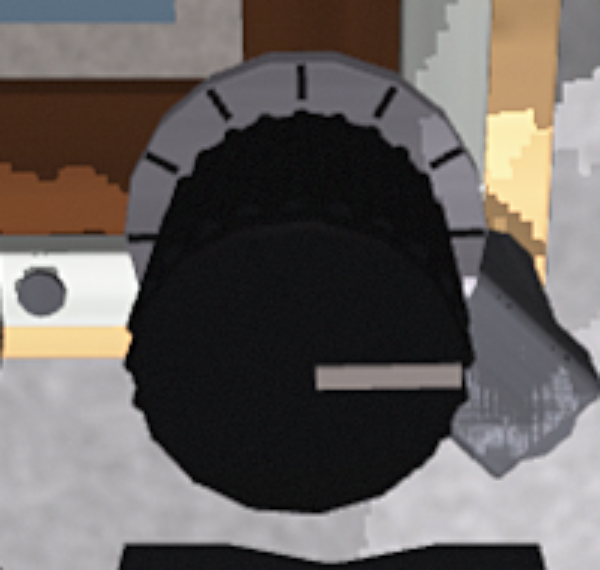

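Request:
servo_tool:
  rows:
    - {"dx":0,"dy":0.0005,"dz":-0.0033,"wx":0,"wy":0,"wz":0,"fingers":0.3}
    - {"dx":0,"dy":0,"dz":0,"wx":0,"wy":0,"wz":0,"fingers":0.4}
    - {"dx":0,"dy":0,"dz":0,"wx":0,"wy":0,"wz":0,"fingers":1}
    - {"dx":0,"dy":0,"dz":0,"wx":0,"wy":0,"wz":0,"fingers":1}
    - {"dx":0,"dy":0,"dz":0,"wx":0,"wy":0,"wz":0,"fingers":1}

```text
clock: 19.55
eef_pos: [644.9, -12.6, 60.5]
tool_rot: [1.966, 1.57, -2.869]
force: [-2.1, -1.5, 4.8]
width: 36.6
```

```bash
python3 - <<'E'
from h import *
st(); save('wrist','w18.png'); st()
im=cv2.imread('pics/w18.png'); cv2.imwrite('pics/w18c.png',cv2.resize(im[210:410,210:430],None,fx=3,fy=3))
E
```

```text
t 19.55 p [644.9 -12.6  60.5] phi 1.4486 down [-0.001 -0.    -1.   ] F [-2.1 -1.5  4.8] M [-0.438  0.353  0.062] w 36.6 q [-0.19  0.85  0.29  1.66 -0.35  0.68  1.72]
t 19.6 p [644.9 -12.5  60.5] phi 1.4486 down [-0.001 -0.    -1.   ] F [-1.8 -1.4  5.8] M [-0.413  0.348  0.021] w 37.0 q [-0.19  0.85  0.29  1.66 -0.35  0.68  1.72]
```

View pics/w18c.png

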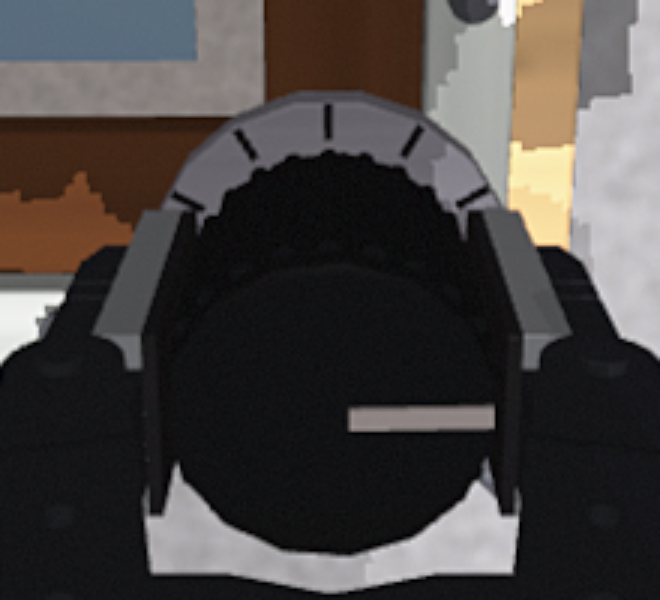

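Request:
servo_tool:
  rows:
    - {"dx":0,"dy":0,"dz":0,"wx":1,"wy":0,"wz":0,"fingers":1}
    - {"dx":0,"dy":0,"dz":0,"wx":1,"wy":0,"wz":0,"fingers":1}
    - {"dx":0,"dy":0,"dz":0,"wx":1,"wy":0,"wz":0,"fingers":1}
    - {"dx":0,"dy":0,"dz":0,"wx":1,"wy":0,"wz":0,"fingers":1}
    - {"dx":0,"dy":0,"dz":0,"wx":1,"wy":0,"wz":0,"fingers":1}

```text
clock: 20.23
eef_pos: [645.3, -11.6, 60.5]
tool_rot: [0.835, 1.57, 1.757]
force: [0.1, -0.7, 3.8]
width: 36.8
```

Request:
servo_tool:
  rows:
    - {"dx":0,"dy":0,"dz":0,"wx":1,"wy":0,"wz":0,"fingers":1}
    - {"dx":0,"dy":0,"dz":0,"wx":1,"wy":0,"wz":0,"fingers":1}
    - {"dx":0,"dy":0,"dz":0,"wx":1,"wy":0,"wz":0,"fingers":1}
    - {"dx":0,"dy":0,"dz":0,"wx":0,"wy":0,"wz":0,"fingers":1}

```text
clock: 20.72
eef_pos: [645.7, -11.2, 60.5]
tool_rot: [0.298, 1.57, 0.91]
force: [-0.1, 0.2, 5.0]
width: 36.6
```

```bash
python3 - <<'E'
from h import *
st(); save('wrist','w19.png'); st()
im=cv2.imread('pics/w19.png'); cv2.imwrite('pics/w19c.png',cv2.resize(im[210:410,210:430],None,fx=3,fy=3))
E
```

```text
t 20.73 p [645.7 -11.2  60.5] phi 0.6115 down [ 0.001  0.001 -1.   ] F [-0.1  0.2  5. ] M [-0.053 -0.004 -0.077] w 36.6 q [-0.32  0.89  0.51  1.67 -0.6   0.74  1.1 ]
t 20.77 p [645.7 -11.2  60.5] phi 0.6121 down [ 0.001  0.001 -1.   ] F [-0.8  0.   6.4] M [-0.044  0.022  0.022] w 36.7 q [-0.32  0.89  0.51  1.67 -0.6   0.74  1.1 ]
```

View pics/w19c.png

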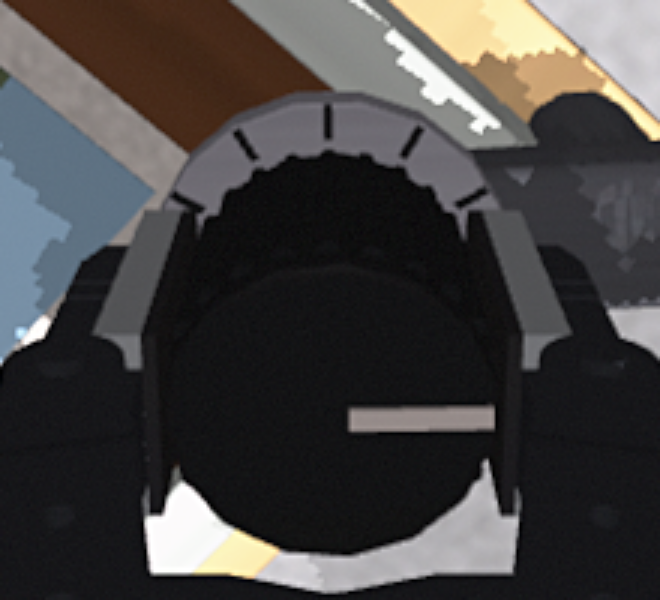

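Request:
servo_tool:
  rows:
    - {"dx":0,"dy":0,"dz":0,"wx":0.8,"wy":0,"wz":0,"fingers":1}
    - {"dx":0,"dy":0,"dz":0,"wx":0.8,"wy":0,"wz":0,"fingers":1}
    - {"dx":0,"dy":0,"dz":0,"wx":0.8,"wy":0,"wz":0,"fingers":1}
    - {"dx":0,"dy":0,"dz":0,"wx":0.6,"wy":0,"wz":0,"fingers":1}
    - {"dx":0,"dy":0,"dz":0,"wx":0,"wy":0,"wz":0,"fingers":1}

```text
clock: 21.4
eef_pos: [646.2, -11.0, 60.5]
tool_rot: [0.307, 1.569, 0.605]
force: [0.9, 0.3, 5.1]
width: 36.9
```

```bash
cat > look.py <<'E'
from h import *
import sys
n=sys.argv[1]; st(); im=save('wrist',n+'.png')
c=cv2.resize(im[235:285,260:380],None,fx=6,fy=6,interpolation=cv2.INTER_CUBIC)[:,:,::-1]
r=cv2.imread('pics/w19.png')[235:285,260:380]; r=cv2.resize(r,None,fx=6,fy=6,interpolation=cv2.INTER_CUBIC)
cv2.imwrite('pics/'+n+'c.png',np.vstack([r[:290],c[:290]]))
E
python3 look.py w20
```

```text
t 21.4 p [646.2 -11.   60.5] phi 0.2981 down [ 0.002  0.001 -1.   ] F [0.9 0.3 5.1] M [ 0.085 -0.221 -0.043] w 36.9 q [-0.36  0.92  0.59  1.67 -0.69  0.77  0.86]
```

View pics/w20c.png

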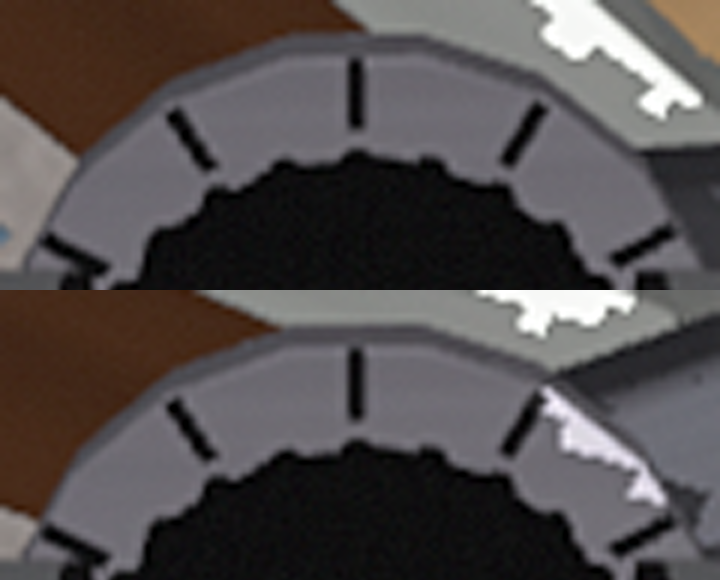

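Request:
servo_tool:
  rows:
    - {"dx":0,"dy":0,"dz":0,"wx":0.8,"wy":0,"wz":0,"fingers":1}
    - {"dx":0,"dy":0,"dz":0,"wx":0.8,"wy":0,"wz":0,"fingers":1}
    - {"dx":0,"dy":0,"dz":0,"wx":0.8,"wy":0,"wz":0,"fingers":1}
    - {"dx":0,"dy":0,"dz":0,"wx":0.6,"wy":0,"wz":0,"fingers":1}
    - {"dx":0,"dy":0,"dz":0,"wx":0,"wy":0,"wz":0,"fingers":1}

```text
clock: 22.08
eef_pos: [646.8, -11.0, 60.5]
tool_rot: [0.359, 1.568, 0.344]
force: [3.0, 0.1, 5.6]
width: 36.9
```

```bash
python3 look.py w21
```

```text
t 22.07 p [646.8 -11.   60.5] phi -0.015 down [ 0.003  0.001 -1.   ] F [3.  0.1 5.6] M [ 0.167 -0.811 -0.016] w 36.9 q [-0.4   0.94  0.67  1.67 -0.77  0.81  0.61]
```

View pics/w21c.png

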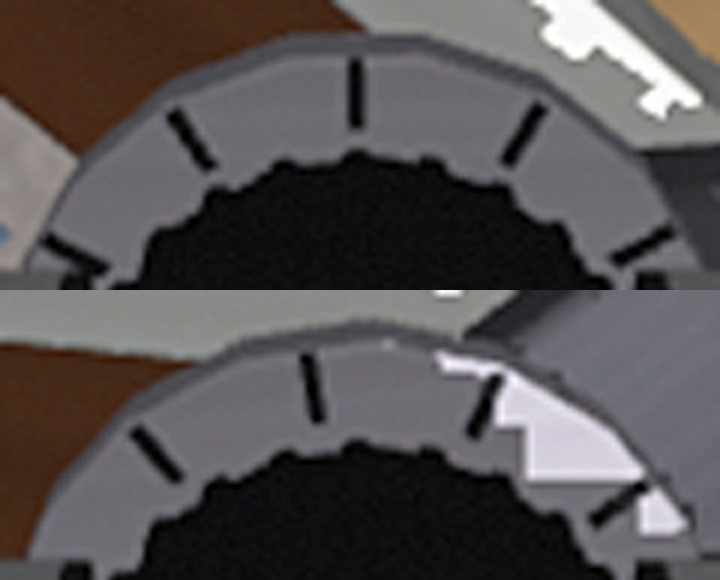

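The marks moved 7–8° against the gripper, so the clutch has slipped by about 0.13 rad. I'll add a small margin and look again.

Request:
servo_tool:
  rows:
    - {"dx":0,"dy":0,"dz":0,"wx":0.5,"wy":0,"wz":0,"fingers":1}
    - {"dx":0,"dy":0,"dz":0,"wx":0.5,"wy":0,"wz":0,"fingers":1}
    - {"dx":0,"dy":0,"dz":0,"wx":0,"wy":0,"wz":0,"fingers":1}

```text
clock: 22.5
eef_pos: [647.0, -11.0, 60.6]
tool_rot: [0.437, 1.568, 0.317]
force: [4.2, 0.8, 4.5]
width: 36.9
```

```bash
python3 look.py w22
```

```text
t 22.5 p [647.  -11.   60.6] phi -0.1195 down [ 0.003  0.001 -1.   ] F [4.2 0.8 4.5] M [ 0.151 -1.    -0.008] w 36.9 q [-0.41  0.95  0.69  1.67 -0.79  0.82  0.52]
```

View pics/w22c.png

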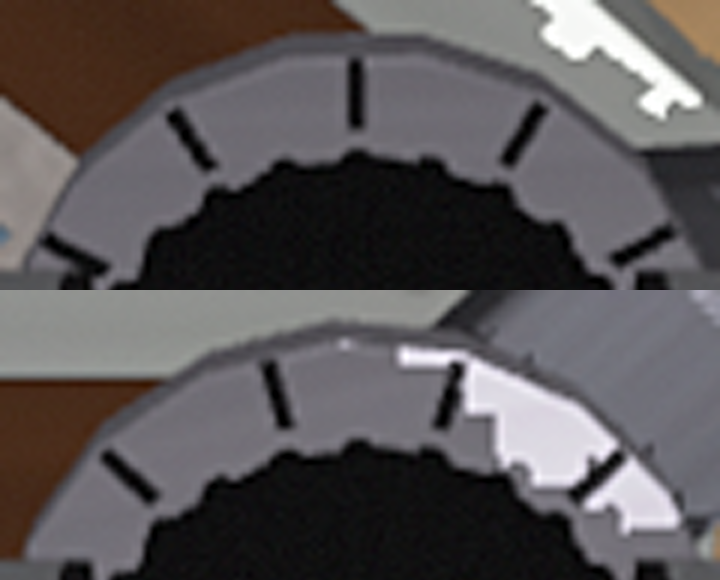

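Request:
servo_tool:
  rows:
    - {"dx":0,"dy":0,"dz":0,"wx":0,"wy":0,"wz":0,"fingers":0}
    - {"dx":0,"dy":0,"dz":0,"wx":0,"wy":0,"wz":0,"fingers":0}
    - {"dx":0,"dy":0,"dz":0,"wx":0,"wy":0,"wz":0,"fingers":0}
    - {"dx":-0.02,"dy":0,"dz":0,"wx":0,"wy":0,"wz":0,"fingers":0}
    - {"dx":-0.06,"dy":0,"dz":0,"wx":0,"wy":0,"wz":0,"fingers":0}

```text
clock: 23.18
eef_pos: [643.1, -10.8, 118.8]
tool_rot: [3.042, 1.564, 2.921]
force: [-0.0, 0.4, 0.5]
width: 85.6
```

Request:
servo_tool:
  rows:
    - {"dx":-0.07,"dy":0,"dz":0,"wx":0,"wy":0,"wz":0,"fingers":0}
    - {"dx":-0.04,"dy":0,"dz":0,"wx":0,"wy":0,"wz":0,"fingers":0}
    - {"dx":0,"dy":0,"dz":0,"wx":0,"wy":0,"wz":0,"fingers":0}
    - {"dx":0,"dy":0,"dz":0,"wx":0,"wy":0,"wz":0,"fingers":0}
    - {"dx":0,"dy":0,"dz":0,"wx":0,"wy":0,"wz":0,"fingers":0}

```text
clock: 23.8
eef_pos: [644.2, -11.0, 200.9]
tool_rot: [2.886, 1.567, 2.764]
force: [0.4, -0.4, 0.1]
width: 85.4
```

```bash
python3 - <<'E'
from h import *
st(); save('wrist','w23.png'); save('scene','s23.png')
cv2.imwrite('pics/s23c.png',cv2.resize(cv2.imread('pics/s23.png')[180:330,220:400],None,fx=4,fy=4,interpolation=cv2.INTER_CUBIC))
E
```

```text
t 23.8 p [644.2 -11.  200.9] phi -0.1215 down [-0.004  0.001 -1.   ] F [ 0.4 -0.4  0.1] M [-0.015 -0.019 -0.019] w 85.4 q [-0.47  0.79  0.83  1.58 -0.64  1.07  0.41]
```

View pics/w23.png

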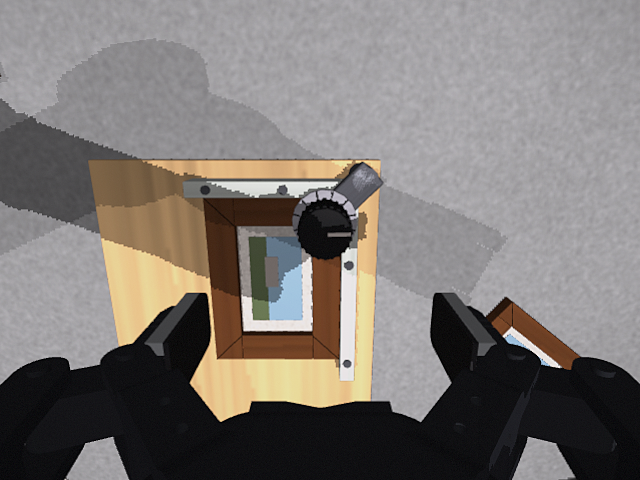

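View pics/s23c.png

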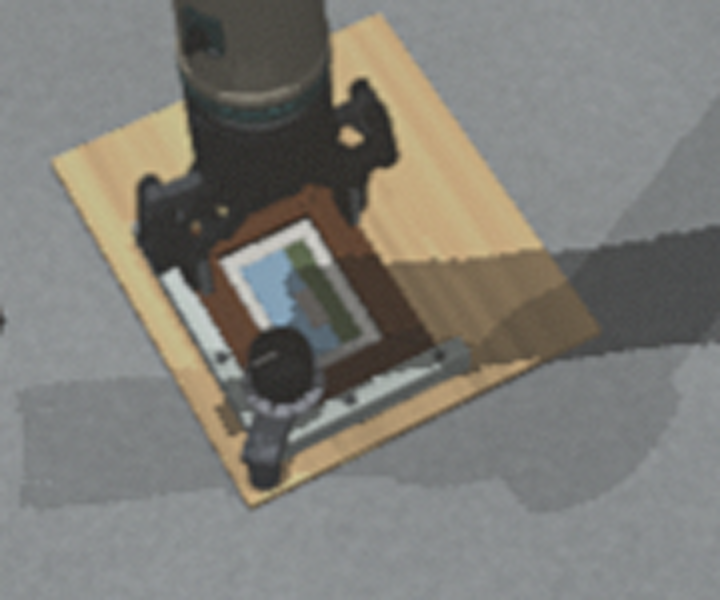

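```bash
python3 - <<'E'
import cv2
im=cv2.imread('pics/w23.png'); cv2.imwrite('pics/w23c.png',cv2.resize(im[165:385,180:385],None,fx=2.7,fy=2.7,interpolation=cv2.INTER_CUBIC))
E
```

```text
(no output)
```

View pics/w23c.png

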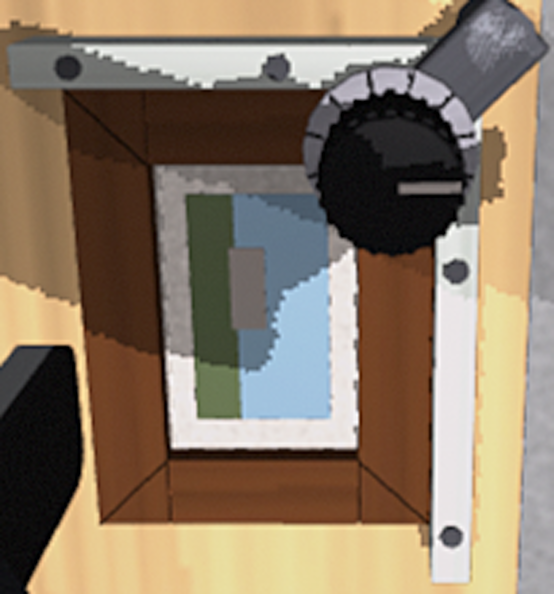

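```bash
python3 -c "
from h import *
print(ctrl.finish_job()); st()"
```

```text
the job is handed in; nothing more can be done
None
the job is handed in; nothing more can be done
```

The frame is clamped square in the jig's corner, and I handed the job in at about 24 s of robot time.

- **Frame:** I pushed the middle-sized frame, the one on the jig bed, into the corner with shut fingers, alternating between the right edge and the near edge. In the last wrist and scene pictures it looks flush and parallel along both fences. The last push from the right met resistance at the same position as the earlier one, within 0.2 mm, so the frame had not shifted.
- **Clamp:** I turned the knob clockwise about 1.57 rad. The collar marks stayed still relative to the gripper at first, then shifted by about 0.13 rad. After a small extra turn they had shifted about 0.25 rad, inside the 0.05–0.8 rad window. I then let go and raised the arm clear.
- **Not measured:** I read the clutch slip from the pictures. I did not measure the foot's force on the frame or the collar's absolute angle; I take the foot to be tight because the collar stopped while the knob kept turning. I never moved near the mug, the stapler or the glue bottle, but I did not re-check their positions at the end.
- **What disagreed or failed:** The wrist and top cameras differed by about 3–5 mm on the jig's position, so I used a mean and corrected from contact and close-up views. My first push from the right jammed the frame at about 0.12 rad, which I fixed by pushing on the near edge.

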